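# Weigh a casting on the bench spring scale and mark the reading

### The job

Weigh the bored cast pedestal on the bench spring scale: hang it by its bore on the swinging hook, easing its weight slowly and fully onto the spring before you let go, so that the scale is neither jolted nor pulled past the end of its graduations. Once it has settled, slide the scale's marker level with the pointer to keep the reading, and leave the pedestal hanging there at rest; do not disturb the other casting, the loose spool, the pot or the tape roll.

Things in the scene. Friction and masses are not known exactly. Their poses are not given: they have to be found in the camera images.
- casting: part to weigh, the taller cast pedestal on its foot, 0.17 to 0.55 kg. Origin: centre of underside. Foot 64 (x) x 50 (y) x 9 mm; upright lug 8 thick along x, 32 wide along y with parallel sides and a round top (radius 16); height 94. A 14 mm bore goes through the lug along x, 78 above the underside. Ribs at x up to 28 mm either side reach up to z = 48. Same after half a turn about z
- casting_bore (a point): centre of the pedestal's bore, 78 mm above its underside; axes as the pedestal's (x along the bore)
- blank: the other casting, not part of the job: same foot and lug width, only 55 mm high, without a bore
- scale: bench spring scale, fixed. Origin: on the worktop under its column; arm along its -x, graduated plate on its +y side. Base 18 mm high, x -127..43, y -58..106 mm. Column rods, plate, post: x > -13; crosshead top z 366, y -35..105. The carriage on the spring (56 mm wide) bears the pointer and the arm, an 8 mm bar at y 0 that ends in a fork 15 mm wide, x -120; arm z 218..235 mm unloaded
- hook: hook of 6 mm steel wire that swings freely about the scale's y on a pin under the arm's end. Origin: the pin, (-110, 0, 225) mm in the scale's frame unloaded. In the scale's xz plane: shank bowed to +x (13.5 mm behind the pin), saddle 40 mm below the pin, then rising forward (-x) at 24 degrees to a free tip. A lug up to 10 mm thick fits between shank and slope
- hook_saddle (a point): middle of the wire at the lowest place of the hook, 40 mm below the pin, where the load comes to hang; z 185 mm with no load
- hook_tip (a point): middle of the wire at the free end of the hook (the wire ends 3 mm beyond), 27.5 mm in front (-x) of the saddle and 10 mm above it
- carriage (a joint): travel of carriage, pointer and hook downward from the unloaded zero, m. Spring 98.1 N/m: 10 mm for each 100 g. Graduated every 5 mm down to 65 mm, stop at 66 mm. Lightly damped: swings for a second or two
- pointer_tip (a point): tip of the pointer on the carriage, in front of the graduated plate, at (-7, 75, 265) mm in the scale's frame with no load
- marker (a joint): travel of the marker downward, m; it stands level with the pointer when this equals joint carriage. It slides up and down its rod with about 1.5 N of friction and stays where it is left; it starts low on the plate
- marker_tip (a point): index end of the marker's tongue, 5 mm beside the pointer's tip (toward the scale's +y), at the height of the marker's middle
- marker_knob (a point): middle of the marker's knob: a cylinder 16 mm across, 22 mm long along the scale's x, 14 to 36 mm in front (-x) of the column axis at y 100 mm of the scale; does not turn. Same height as the marker's tongue. Free in front and above it: pinch it across the scale's y, the hand leaning back to -x by about 40 degrees
- solder_spool: loose bystander: spool of solder, 61x57x70 mm
- flux_pot: loose bystander: small jar, 53 mm across, 50 mm high
- tape_roll: loose bystander: roll of tape lying flat, 65 mm across, 19 mm high
Things that resemble listed ones, but are neither listed nor needed, are in the scene too. Leave any purple or turquoise look-alike of the casting alone.

How it is judged:
On the way, in this order (a step that is already met when the one before it is completed fails the run):
1. the pedestal hangs on the hook by its bore, let go, and has settled (contact force between casting and hook above 1 N and contact force between casting and the fingers below 0.05 N and distance between casting_bore and hook_saddle below 0.012 m and linear speed of casting below 0.02 m/s and velocity of joint carriage between -0.01 and 0.01 m/s), for 0.4 s.
2. the marker stands level with the pointer (z of marker_tip in the frame of pointer_tip between -0.0035 and 0.0035 m), for 0.2 s.
At the end, for the whole second after the job is handed in: the pedestal hangs on the hook by its bore (bore centre within 12 mm of the saddle), let go and at rest (under 20 mm/s, carriage under 10 mm/s), and the marker stands within 3.5 mm of the pointer's height (all of step 2 and contact force between casting and hook above 1 N and distance between casting_bore and hook_saddle below 0.012 m and linear speed of casting below 0.02 m/s and velocity of joint carriage between -0.01 and 0.01 m/s); the robot touches nothing.
It fails at once if the scale jolted: its carriage moving faster than 0.09 m/s (weight dropped on or sprung off) (velocity of joint carriage above 0.09 m/s or velocity of joint carriage below -0.09 m/s).
It fails at once if the scale pulled past the end of its graduations (65 mm) (value of joint carriage above 0.0645 m).
It fails at once if the pedestal forced against the hook or scale with more than 12 N (contact force between casting and scale above 12 N).
It fails at once if the hook pressed by the fingers with more than 8 N (contact force between hook and the fingers above 8 N).
It fails at once if another loose thing disturbed by more than 20 mm (distance of any of blank, solder_spool, flux_pot, tape_roll from where it was at the start of the episode above 0.02 m).
It also fails if it takes over 69 s, if anything falls off the work surface, if the arm or the gripper's body presses on something with over 40 N, if the wrist force passes 120 N, or if a joint passes its speed limit or range.

### The arm

A 6-joint arm with a two-finger parallel gripper is mounted at the origin on the work surface; the furniture and walls round the work are solid. World frame = base frame: x ahead of the robot, y to its left, z up, the work surface at z = 0. Lengths are in m, angles in rad, forces in N, time in s.
With the tool pointing down it reaches from about 0.375 to 0.9 m from the base axis. Payload 3.1 kg.
Tool frame: the origin (TCP) lies at the very end of the fingers, on their centre line; the grasp point (between the pads) lies 19 mm behind it (manip.pinch_z is the distance from the TCP to the grasp point, in m); z points along the fingers, y is the line along which they close (so a half turn about z gives the same grasp; the last joint's range is limited). The gripper opens to 85 mm and grips with 20 to 120 N. Pads are 22 mm wide; open, the fingers measure 114 mm over their backs; the gripper's body (76 mm by 85 mm) begins 54 mm behind the grasp point. The pads swing forward as they close: fully open they stand 13 mm farther back than shut.
Start: joints at [-1.44, 0.527, 1.433, -0, 1.181, -0.178], TCP at [0.19, -0.595, 0.231] pointing down, gripper open.
Joint ranges: [-3.08, 3.08], [-0.75, 2.2], [0.22, 2.44], [-1.43, 4.57], [0, 2.65], [-2.85, 2.85]. Speed limits (rad/s): [2.79, 2.79, 3.14, 3.14, 3.14, 3.14].

### API

Orientations are given as a unit quaternion [x, y, z, w].
In Python, from station import manip gives the robot as it stands.
- The arm moves only by the tool servo_tool, never from a script. Its argument "commands" is one flat list of numbers, 7 for each row, row after row: the shift along the tool's x, y, z each as a share of 500 mm, from -1 to 1, then the turn, a rotation vector about the tool's x, y, z each as a share of 360 degrees, from -1 to 1, then the opening, from -1 (shut) to 1 (fully open). In form: [dx, dy, dz, rx, ry, rz, claw, dx, dy, dz, rx, ry, rz, claw, ...]. A call has 1 to 12 rows; each row shifts and turns the commanded pose from where the row before left it, along the tool's axes as they then stand; what a row does not reach is not made up. A row lasts 1/12 s, in which the tool goes at most 41.7 mm and 7.16 degrees, less where a joint would pass 70% of its speed; a pose out of reach is approached as far as the arm can. A call with a number of a shift or a turn outside -1 to 1 is refused whole. A call with a gripper value outside its range is refused whole. The fingers move at their own pace and stop on an object; "force" is the grip in N (left out, the last holds). Time passes only in rows, so rows that do not move let the fingers close. It gives the time, the measured TCP pose, the force, the opening and the grip force at its end, in the units of the state.
- manip.sense(): the state, without advancing time (a new reading comes with each control period).
- manip.snapshot(name): name is "scene" or "top"; returns a dict with "img" (480x640x3 uint8, red, green, blue), "mtx" (3x3 intrinsics, pixels), "world_to_cam" (4x4, takes a point from world to camera coordinates). Camera axes: x right, y up, looking along -z (the intrinsics and any distortion apply to the point x, -y, -z); pixel columns grow to the right and rows downward; lengths in m; the calibration is good to about 2 mm. A picture is of the moment at which its call begins. There is no depth.
- manip.sign_off(): hands the job in; it is judged then, once.
Trained networks look in a picture, given as the dict that the camera call returned (one of the last four; its "shot" number tells which), for a name from the list of things; names that differ only in an ending like _2 or _b are one class to them, and where a whole thing is asked for, a point or a joint stands for the part that bears it (a point fixed in the world has none). Each returns a list of dicts, best first, with "conf" (0 to 1); they miss things now and then, are a little off and sometimes report something else, mostly with a low value. They report only what shows in the picture. A call takes as long as a camera call. They do not tell look-alikes from the thing itself.
- manip.look_for(picture, query): "box" ([left, top, width, height] in pixels, round what is visible of it).
- manip.silhouettes(picture, query): "pixels" (480x640 bool, what is visible of it) and "box" ([left, top, width, height] in pixels, round what is visible of it).
The state is a dict: "t": time; "q": joint angles; "qd": joint speeds; "tau": joint torques, N m; "tcp_pos": TCP position; "tool_rot": TCP orientation; "force": force on the tool from outside, world axes, zero at the start; "ft_torque": the same for the moment, N m; "finger_gap": opening from 0.0 (shut) to 1.0 (fully open); "gripper_force": force on a finger pad.
Only numpy, scipy, OpenCV 4.12 (cv2) and the standard library are available. Lean on these libraries where they do the work, as an engineer would, in place of code of your own. Each camera call takes 0.05 s, during which the arm holds its last target. There are 200 camera calls.

## Working session

There is one attempt and no reset: what is moved stays moved. The work goes in short steps, Python scripts to look and compute and a tool call to move; the robot and the scene stay as the last step left them, time stands still between calls to the robot, and variables do not carry over. Pictures are saved under pics/ and viewed, at most 10 in all, crops included, and the job is handed in when it is done.

Besides the shell and the picture viewer there is one more tool, called after "Call:" as name(argument=value, ...) on one line, values as JSON. servo_tool: Moves the arm, as the interface text tells. Its arguments: {"type":"object","properties":{"commands":{"type":"array"},"force":{"type":"number"}},"required":["commands"]}

```bash
mkdir -p pics; cat > h.py <<'E'
import numpy as np, cv2
from station import manip
from scipy.spatial.transform import Rotation as R
def snap(n,f=None):
    s=manip.snapshot(n)
    if f: cv2.imwrite('pics/'+f,s['img'][:,:,::-1])
    return s
def proj(s,P):
    P=np.atleast_2d(P); T=s['world_to_cam']; c=P@T[:3,:3].T+T[:3,3]
    c=c*[1,-1,-1]; p=c@s['mtx'].T; return p[:,:2]/p[:,2:]
def ray(s,u,v):
    T=s['world_to_cam']; d=np.linalg.solve(s['mtx'],[u,v,1.])*[1,-1,-1]
    return -T[:3,:3].T@T[:3,3], T[:3,:3].T@d
def atz(s,u,v,z):
    o,d=ray(s,u,v); return o+d*(z-o[2])/d[2]
def tri(obs):
    A=np.zeros((3,3));b=np.zeros(3)
    for s,u,v in obs:
        o,d=ray(s,u,v); d/=np.linalg.norm(d);M=np.eye(3)-np.outer(d,d);A+=M;b+=M@o
    return np.linalg.solve(A,b)
E
python3 - <<'E'
from h import *
print(manip.sense()); print(manip.pinch_z)
for n in('scene','top'):
    s=snap(n,n+'0.png'); print(n,s.keys(),'cam',ray(s,320,240)[0],ray(s,320,240)[1], s['mtx'].tolist())
    for q in 'casting blank scale hook hook_saddle hook_tip casting_bore pointer_tip marker_tip marker_knob marker solder_spool flux_pot tape_roll'.split():
        try: print(q,[(np.round(d['box']).astype(int).tolist(),round(d['conf'],2)) for d in manip.look_for(s,q)][:4])
        except Exception as e: print(q,e)
E
```

```text
{'t': 0.0, 'q': array([-1.44050174e+00,  5.28466544e-01,  1.43395716e+00,  1.48770712e-05,
        1.18143851e+00, -1.78494957e-01]), 'qd': array([ 0.00162855,  0.00091171, -0.00149779, -0.00019665,  0.00107672,
        0.00037283]), 'tau': array([-9.66424923e-04, -4.42345190e+01, -1.78025222e+01, -3.29736513e-04,
        8.54531187e-03, -1.17690894e-05]), 'tcp_pos': array([ 0.18987618, -0.59466546,  0.23031598]), 'tool_rot': array([ 9.88104584e-01,  1.53779201e-01,  3.42223627e-05, -1.13428567e-03]), 'force': array([-0.07344759, -0.04331741, -0.41569132]), 'ft_torque': array([-0.0155482 ,  0.05512907,  0.01117005]), 'gripper_force': 0.0, 'finger_gap': 0.9987349411720093}
0.0187
scene dict_keys(['img', 'mtx', 'world_to_cam', 'shot']) cam [-0.05968324 -0.56133083  1.24038794] [ 0.42508604  0.42821113 -0.79748901] [[470.82834720488694, 0.0, 318.87584861067523], [0.0, 470.82834720488694, 236.80861539680117], [0.0, 0.0, 1.0]]
casting [([302, 374, 28, 23], 0.78), ([336, 410, 26, 28], 0.71), ([373, 286, 20, 25], 0.7), ([392, 326, 19, 22], 0.58)]
blank []
scale [([333, 205, 43, 80], 0.77)]

[... 546 characters left out ...]
52320541826003], [0.0, 592.90318943835, 239.6350717325364], [0.0, 0.0, 1.0]]
casting [([388, 232, 25, 22], 0.77), ([433, 254, 20, 26], 0.75), ([433, 297, 25, 27], 0.63)]
blank [([221, 247, 18, 18], 0.64)]
scale [([307, 177, 69, 92], 0.78)]
hook []
hook_saddle []
hook_tip []
casting_bore [([431, 256, 24, 25], 0.82), ([434, 298, 26, 26], 0.79), ([392, 229, 19, 23], 0.72), ([336, 188, 28, 61], 0.67)]
pointer_tip [([324, 189, 40, 62], 0.56)]
marker_tip [([360, 237, 2, 15], 0.58)]
marker_knob [([308, 205, 9, 19], 0.62), ([220, 244, 20, 25], 0.47)]
marker [([309, 211, 9, 14], 0.39)]
solder_spool [([418, 200, 20, 20], 0.65)]
flux_pot [([170, 241, 21, 16], 0.8)]
tape_roll [([354, 151, 22, 21], 0.8)]
```

```bash
python3 - <<'E'
import cv2
a=cv2.imread('pics/scene0.png')[160:460,200:440]; cv2.imwrite('pics/sc.png',cv2.resize(a,None,fx=2,fy=2,interpolation=cv2.INTER_CUBIC))
a=cv2.imread('pics/top0.png')[130:340,160:480]; cv2.imwrite('pics/tc.png',cv2.resize(a,None,fx=2.5,fy=2.5,interpolation=cv2.INTER_CUBIC))
E
```

```text
(no output)
```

View pics/sc.png

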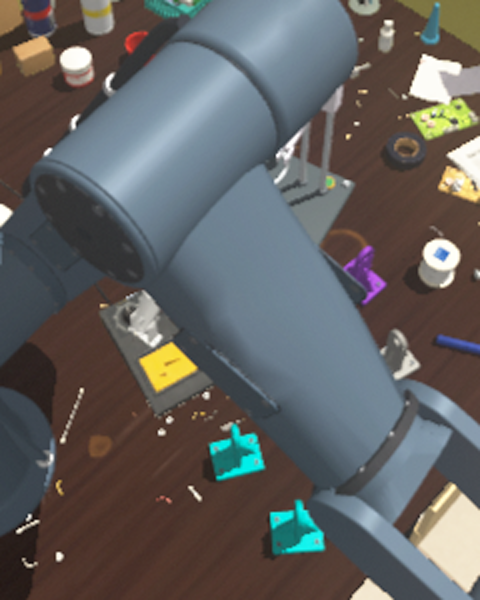

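View pics/tc.png

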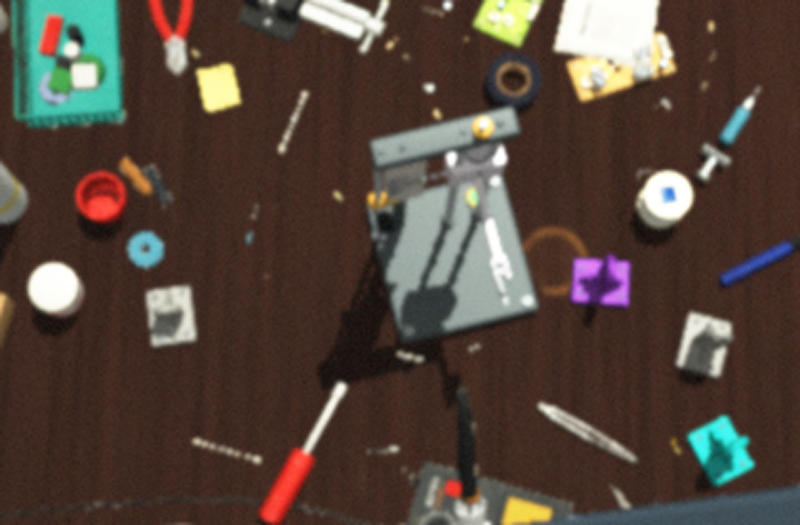

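```bash
cat >> h.py <<'E'
def boxp(x0,x1,y0,y1,z0,z1): return np.array([[x,y,z] for x in(x0,x1) for y in(y0,y1) for z in(z0,z1)])
a=np.linspace(0,np.pi,9)
CAST=[boxp(-.032,.032,-.025,.025,0,.009),
 np.array([[x,.016*np.cos(t),.078+.016*np.sin(t)] for x in(-.004,.004) for t in a]+[[x,y,.009] for x in(-.004,.004) for y in(-.016,.016)])]
RIB=[np.array([[x,y,z] for y in(-.004,.004) for x,z in((-.028,.009),(.028,.009),(-.004,.048),(.004,.048))])]
def render(s,parts,p,k=4):
    c,n=np.cos(p[2]),np.sin(p[2]);m=np.zeros((480*k,640*k),np.uint8)
    for P in parts:
        Q=P@np.array([[c,n,0],[-n,c,0],[0,0,1]])+[p[0],p[1],0]
        u=((proj(s,Q)+.5)*k-.5).astype(np.int32); cv2.fillConvexPoly(m,cv2.convexHull(u),255)
    return cv2.resize(m,(640,480),interpolation=cv2.INTER_AREA)/255.
E
python3 - <<'E'
from h import *
from scipy.optimize import minimize
s=snap('top')
c=lambda u,v:(u/2.5+160,v/2.5+130)
for n,p in dict(cast=(705,345),blank=(172,315),purple=(600,280)).items(): print(n,atz(s,*c(*p),.02))
A=atz(s,*c(403,342),.018);B=atz(s,*c(537,307),.018);C=atz(s,*c(508,175),.018)
print(A,B,C,np.linalg.norm(A-B))
d=(A-B)[:2];d/=np.linalg.norm(d);x=np.array([d[1],-d[0]]);M=(A+B)[:2]/2
O=M+.127*x-.024*d;th=np.arctan2(x[1],x[0]);print('scale',O,th)
for d in manip.silhouettes(s,'casting'): 
    m=d['pixels'].astype(float);ys,xs=np.nonzero(m);print(d['conf'],xs.mean(),ys.mean(),m.sum())
    if abs(xs.mean()-442)<10 and abs(ys.mean()-268)<12:
        g=atz(s,xs.mean(),ys.mean(),.02);best=None
        for y0 in np.arange(0,np.pi,np.pi/8):
            r=minimize(lambda p:np.abs(render(s,CAST+RIB,p)-m).sum(),[g[0],g[1],y0],method='Nelder-Mead',options=dict(initial_simplex=[[g[0],g[1],y0],[g[0]+.01,g[1],y0],[g[0],g[1]+.01,y0],[g[0],g[1],y0+.3]]))
            if best is None or r.fun<best.fun: best=r
            print(np.round(r.x,4),r.fun)
        P=best.x
        img=s['img'].copy()
im=s['img'][:,:,::-1].copy()
im=cv2.resize(im,None,fx=5,fy=5,interpolation=cv2.INTER_CUBIC)
def draw(Q,col):
    u=((proj(s,Q)+.5)*5-.5).astype(int)
    for a in u: cv2.circle(im,tuple(map(int,a)),3,col,-1)
Rz=np.array([[np.cos(th),-np.sin(th)],[np.sin(th),np.cos(th)]])
def W(q): q=np.atleast_2d(q).astype(float)/1000; return np.c_[q[:,:2]@Rz.T+O,q[:,2]]
draw(W([[-127,-58,18],[-127,106,18],[43,-58,18],[43,106,18]]),(0,255,0))
draw(W([[-110,0,225],[-120,0,235],[-7,75,265],[0,105,366],[0,-35,366]]),(0,0,255))
cc,nn=np.cos(P[2]),np.sin(P[2])
for Q in CAST: draw(Q@np.array([[cc,nn,0],[-nn,cc,0],[0,0,1]])+[P[0],P[1],0],(255,0,255))
cv2.imwrite('pics/chk.png',im[850:1450,1500:2300])
E
```

```text
cast [ 0.49141991 -0.30229444  0.02      ]
blank [0.51057937 0.30723266 0.02      ]
purple [ 0.56389673 -0.18259204  0.02      ]
[0.48641231 0.0423259  0.018     ] [ 0.53087414 -0.11048101  0.018     ] [ 0.68641156 -0.07567905  0.018     ] 0.15914398228478102
scale [ 0.63729127 -0.02164047] 0.28314954780181967
0.93 441.10230179028133 267.4092071611253 391.0
[ 0.4951 -0.3029 -0.2441] 30.392156862745097
[ 0.4948 -0.3032 -0.2595] 29.64313725490196
[ 0.4946 -0.3031  0.9577] 124.58431372549018
[ 0.4951 -0.3031  0.9467] 124.38039215686274
[ 0.4939 -0.3033  1.7054] 149.0078431372549
[ 0.4951 -0.3027  2.8932] 30.576470588235292
[ 0.4947 -0.3028  2.8883] 30.815686274509805
[ 0.495  -0.3032  2.8819] 29.768627450980393
0.75 399.8814432989691 242.13917525773195 388.0
0.61 447.66830466830464 309.8918918918919 407.0
```

View pics/chk.png

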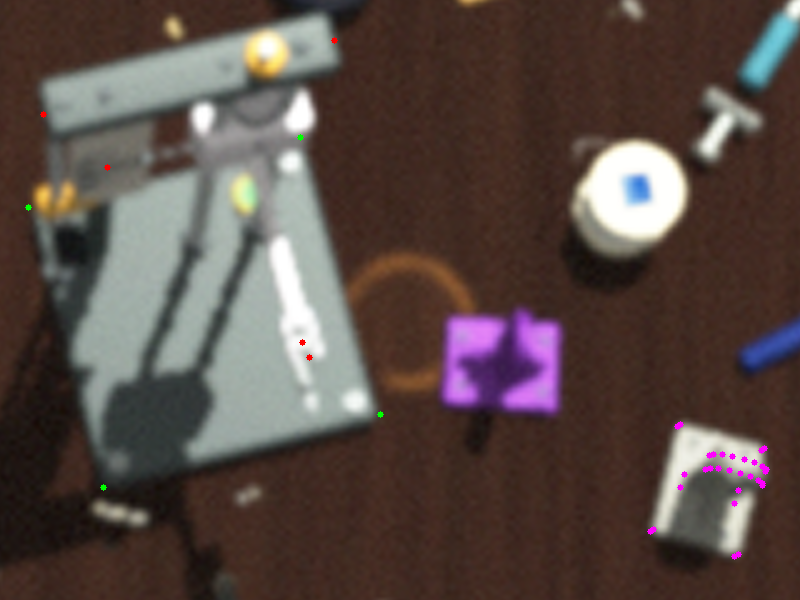

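The look-alikes are the two turquoise ones (235,458 and 297,530 in the scene crop) and the purple one (363,275 scene; 600,280 top), all to be left alone. The grey casting at top (172,315) is the low blank. The grey casting at top (705,345) / scene (398,355) is the tall bored pedestal, and the model fit overlays it well at (0.495,-0.303), yaw -0.255. A turquoise one stands close behind it, so I'll pick it up vertically and regrasp it tilted later.

Call:
servo_tool(commands=[0,0,0,0,0,0.018,1,0,0,0,0,0,0.018,1,0,0,0,0,0,0.018,1,0,0,0,0,0,0.018,1,0,0,0,0,0,0.018,1,0.03,-0.05,0.004,0,0,0,1,0.03,-0.05,0.004,0,0,0,1,0.03,-0.05,0.004,0,0,0,1,0.03,-0.05,0.004,0,0,0,1,0.03,-0.05,0.004,0,0,0,1,0.03,-0.05,0.004,0,0,0,1,0.03,-0.05,0.004,0,0,0,1], force=40)

```text
t: 2.6
tcp_pos: [0.3368, -0.4518, 0.2174]
tool_rot: [0.992, -0.128, 0.0, 0.0]
force: [0.7, 0.3, -0.4]
finger_gap: 1.004
gripper_force: 0.0
```

Call:
servo_tool(commands=[0.03,-0.05,0.004,0,0,0,1,0.03,-0.05,0.004,0,0,0,1,0.03,-0.05,0.004,0,0,0,1,0.03,-0.05,0.004,0,0,0,1,0.03,-0.05,0.004,0,0,0,1,0.03,-0.05,0.004,0,0,0,1,0,0,0,0,0,0,1,0,0,0,0,0,0,1])

```text
t: 3.27
tcp_pos: [0.462, -0.3293, 0.2053]
tool_rot: [0.992, -0.126, -0.0, 0.0]
force: [0.7, -1.4, 0.3]
finger_gap: 1.003
gripper_force: 0.0
```

```bash
python3 - <<'E'
from h import *
st=manip.sense();print(st['t'],st['tcp_pos'],R.from_quat(st['tool_rot']).as_matrix().round(3).tolist(),st['force'])
s=snap('scene','scene1.png');snap('top','top1.png')
for q in 'casting scale hook marker_knob marker pointer_tip hook_tip'.split(): print(q,[(np.round(d['box']).astype(int).tolist(),round(d['conf'],2)) for d in manip.look_for(s,q)][:5])
a=s['img'][:,:,::-1]
i=np.vstack([cv2.resize(a[150:350,230:430],(600,600),interpolation=cv2.INTER_CUBIC)])
cv2.imwrite('pics/v3.png',i)
E
```

```text
3.2667 [ 0.4619578  -0.32932791  0.20525479] [[0.968, -0.251, -0.0], [-0.251, -0.968, -0.0], [-0.0, 0.0, -1.0]] [ 0.72818673 -1.41338685  0.28061297]
casting [([361, 362, 22, 31], 0.88), ([382, 323, 27, 34], 0.83), ([368, 284, 22, 27], 0.72), ([337, 410, 27, 26], 0.71)]
scale [([308, 165, 69, 127], 0.81)]
hook []
marker_knob []
marker []
pointer_tip []
hook_tip []
```

View pics/v3.png

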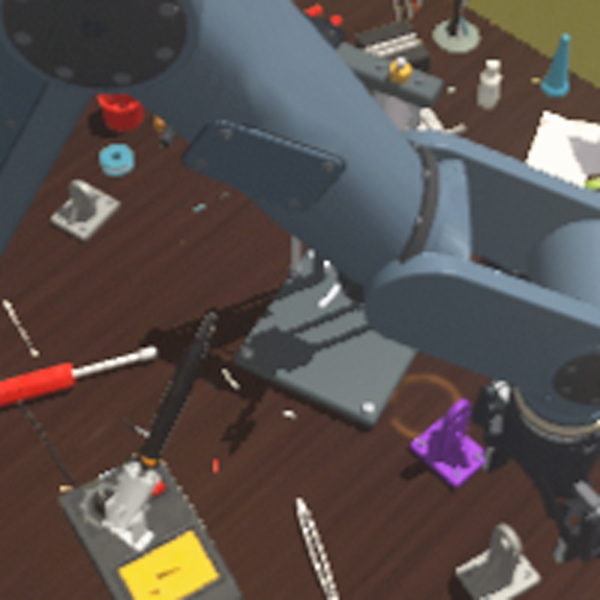

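Call:
servo_tool(commands=[0.0255,-0.0335,0,0,0,0,1,0.0255,-0.0335,0,0,0,0,1,0,0,0.04,0,0,0,1,0,0,0.04,0,0,0,1,0,0,0.04,0,0,0,1,0,0,0.04,0,0,0,1,0,0,0,0,0,0,1,0,0,0,0,0,0,1])

```text
t: 4.38
tcp_pos: [0.4936, -0.3044, 0.1245]
tool_rot: [0.992, -0.128, -0.001, -0.001]
force: [0.0, 0.7, -0.4]
finger_gap: 1.0
gripper_force: 0.0
```

```bash
python3 - <<'E'
from h import *
from scipy.optimize import minimize
st=manip.sense();print(st['tcp_pos'],st['force'])
s=snap('scene','scene2.png')
for d in manip.silhouettes(s,'casting'):
    m=d['pixels'].astype(float);ys,xs=np.nonzero(m);print(d['conf'],d['box'],xs.mean(),ys.mean())
    if abs(xs.mean()-396)<10 and abs(ys.mean()-338)<12:
        x0=np.array([.495,-.303,-.255])
        r=minimize(lambda p:np.abs(render(s,CAST+RIB,p)-m).sum(),x0,method='Nelder-Mead',options=dict(initial_simplex=[x0,x0+[.01,0,0],x0+[0,.01,0],x0+[0,0,.3]]))
        print(r.x,r.fun,m.sum())
E
```

```text
[ 0.49359425 -0.30437571  0.12451032] [ 0.01978721  0.67119628 -0.39984859]
0.96 [336.7, 410.9, 25.0, 27.8] 347.479427549195 424.5921288014311
0.87 [361.7, 359.0, 22.9, 32.0] 371.4719827586207 374.0215517241379
0.86 [304.5, 373.7, 26.6, 24.9] 317.6231884057971 387.73706004140786
0.84 [366.5, 285.9, 21.8, 25.2] 378.725 297.8777777777778
0.62 [381.1, 324.9, 30.9, 31.0] 395.16438356164383 340.01826484018267
[ 0.49341311 -0.30146725 -0.21355014] 37.772549019607844 438.0
```

Call:
servo_tool(commands=[0,0,0.04,0,0,0,1,0,0,0.04,0,0,0,1,0,0,0.04,0,0,0,1,0,0,0.036,0,0,0,1,0,0,0,0,0,0,1,0,0,0,0,0,0,-1,0,0,0,0,0,0,-1,0,0,0,0,0,0,-1,0,0,0,0,0,0,-1,0,0,0,0,0,0,-1,0,0,0,0,0,0,-1,0,0,0,0,0,0,-1])

```text
t: 5.48
tcp_pos: [0.495, -0.305, 0.0486]
tool_rot: [0.992, -0.128, 0.001, 0.001]
force: [0.1, 1.3, 7.1]
finger_gap: 0.366
gripper_force: 43.3
```

Call:
servo_tool(commands=[0,0,0,0,0,0,-1,0,0,0,0,0,0,-1,0,0,-0.02,0,0,0,-1,0,0,-0.04,0,0,0,-1,0,0,-0.05,0,0,0,-1,0,0,-0.05,0,0,0,-1,0,0,-0.03,0,0,0,-1,0,0,0,0,0,0,-1,0,0,0,0,0,0,-1,0,0,0,0,0,0,-1,0,0,0,0,0,0,-1])

```text
t: 6.4
tcp_pos: [0.4932, -0.3037, 0.1407]
tool_rot: [0.992, -0.128, -0.002, -0.001]
force: [-0.3, -0.6, -2.9]
finger_gap: 0.367
gripper_force: 42.7
```

```bash
python3 - <<'E'
from h import *
st=manip.sense();print(st)
s=snap('top','top2.png')
for q in ['casting','scale','marker_knob','hook','pointer_tip','marker_tip']:
  for d in manip.silhouettes(s,q):
    ys,xs=np.nonzero(d['pixels']);print(q,d['conf'],np.round(d['box']),xs.mean(),ys.mean(),atz(s,xs.mean(),ys.mean(),.02))
im=s['img'][130:340,160:480,::-1]
cv2.imwrite('pics/v4.png',cv2.resize(im,None,fx=2.5,fy=2.5,interpolation=cv2.INTER_CUBIC))
E
```

```text
{'t': 6.4, 'q': array([-7.44790261e-01,  5.86016644e-01,  1.62985507e+00, -4.54512693e-05,
        9.29416282e-01,  1.08278754e+00]), 'qd': array([-7.06998691e-05,  4.59753788e-03, -3.36927967e-03,  1.35132223e-03,
       -1.60547353e-03,  1.59061085e-03]), 'tau': array([ 1.54406461e-02, -4.48557687e+01, -1.45618361e+01,  1.08539207e-03,
       -7.77393088e-04, -3.16226976e-05]), 'tcp_pos': array([ 0.49319481, -0.30372388,  0.14070925]), 'tool_rot': array([ 0.99176928, -0.12802455, -0.00151815, -0.0010533 ]), 'force': array([-0.2735213 , -0.63286899, -2.87068125]), 'ft_torque': array([-0.02027203, -0.01325411, -0.02432906]), 'gripper_force': 42.68860740743185, 'finger_gap': 0.36730633914935884}
casting 0.95 [408. 338.  26.  30.] 419.94444444444446 354.1666666666667 [ 0.24835478 -0.23725735  0.02      ]
casting 0.56 [448. 346.  26.  31.] 463.82211538461536 361.30528846153845 [ 0.23194717 -0.35865526  0.02      ]
scale 0.81 [310. 173.  59.  95.] 337.4080641243624 218.8564488705368 [ 0.62753838 -0.00134011  0.02      ]
pointer_tip 0.66 [338. 190.  27.  52.] 352.8164794007491 210.1310861423221 [ 0.65470042 -0.04564046  0.02      ]
marker_tip 0.46 [311. 209.   4.  14.] 312.79761904761904 215.25 [0.63642583 0.07021604 0.02      ]
```

View pics/v4.png

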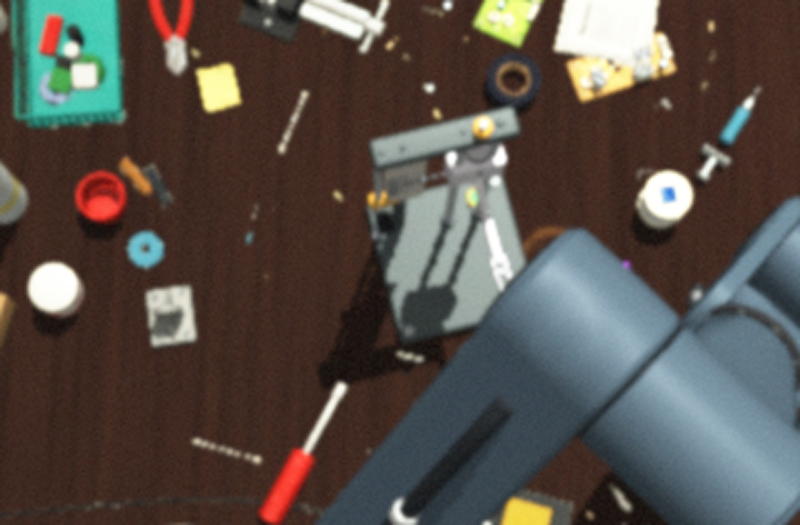

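Call:
servo_tool(commands=[0,0,0,0,0,-0.0135,-1,0,0,0,0,0,-0.0135,-1,0,0,0,0,0,-0.0135,-1,-0.003,-0.04,0,0,0,0,-1,-0.003,-0.04,0,0,0,0,-1,-0.003,-0.04,0,0,0,0,-1,-0.003,-0.04,0,0,0,0,-1,-0.004,-0.038,0,0,0,0,-1,0,0,0,0,0,0,-1,0,0,0,0,0,0,-1,0,0,0,0,0,0,-1])

```text
t: 7.67
tcp_pos: [0.4872, -0.2063, 0.1426]
tool_rot: [1.0, -0.001, 0.001, 0.001]
force: [0.9, -0.2, -2.7]
finger_gap: 0.367
gripper_force: 42.8
```

Call:
servo_tool(commands=[0,0,0.04,0,0,0,-1,0,0,0.04,0,0,0,-1,0,0,0.04,0,0,0,-1,0,0,0.03,0,0,0,-1,0,0,0.02,0,0,0,-1,0,0,0,0,0,0,-1,0,0,0,0,0,0,-1,0,0,0,0,0,0,-1])

```text
t: 8.33
tcp_pos: [0.4872, -0.2065, 0.058]
tool_rot: [1.0, -0.001, 0.001, 0.001]
force: [0.7, -0.2, -3.4]
finger_gap: 0.368
gripper_force: 42.7
```

Call:
servo_tool(commands=[0,0,0.006,0,0,0,-1,0,0,0.006,0,0,0,-1,0,0,0.004,0,0,0,-1,0,0,0.003,0,0,0,-1,0,0,0,0,0,0,-1,0,0,0,0,0,0,-1])

```text
t: 8.83
tcp_pos: [0.4867, -0.2054, 0.0485]
tool_rot: [1.0, -0.001, 0.0, 0.0]
force: [-1.3, 1.9, 3.3]
finger_gap: 0.365
gripper_force: 42.8
```

Call:
servo_tool(commands=[0,0,0,0,0,0,1,0,0,0,0,0,0,1,0,0,0,0,0,0,1,0,0,0,0,0,0,1,0,0,0,0,0,0,1,0,0,-0.02,0,0,0,1,0,0,-0.05,0,0,0,1,0,0,-0.05,0,0,0,1,0,0,-0.05,0,0,0,1,0,0,-0.05,0,0,0,1,-0.04,0,0,0,0,0,1,-0.04,0,0,0,0,0,1])

```text
t: 9.83
tcp_pos: [0.448, -0.2066, 0.1604]
tool_rot: [1.0, -0.0, 0.003, 0.002]
force: [-0.8, 0.6, -0.8]
finger_gap: 1.0
gripper_force: 0.0
```

Call:
servo_tool(commands=[-0.04,0,0,0,0,0,1,-0.05,0,0,0,0,0,1,0,0,0,0,0.0185,0,1,0,0,0,0,0.0185,0,1,0,0,0,0,0.0185,0,1,0,0,0,0,0.0185,0,1,0,0,0,0,0.0185,0,1,0,0,0,0,0.0185,0,1,0,0,0,0,0.0185,0,1,0,0,0,0,0.0185,0,1,0,0,0,0,0.0185,0,1,0,0,0,0,0,0,1])

```text
t: 10.83
tcp_pos: [0.4033, -0.1876, 0.1524]
tool_rot: [0.955, 0.005, 0.296, -0.036]
force: [0.6, 0.4, -0.0]
finger_gap: 0.997
gripper_force: 0.0
```

```bash
python3 - <<'E'
from h import *
from scipy.optimize import minimize
st=manip.sense();print(st['tcp_pos'],R.from_quat(st['tool_rot']).as_matrix().round(3).tolist(),st['q'],st['force'])
S=[snap('scene','scene3.png'),snap('top','top3.png')]
x0=np.array([.487,-.205,0.])
for s in S:
    u=proj(s,[.487,-.205,.04])[0]
    for d in manip.silhouettes(s,'casting'):
        m=d['pixels'].astype(float);ys,xs=np.nonzero(m)
        if np.hypot(xs.mean()-u[0],ys.mean()-u[1])<14:
            r=minimize(lambda p:np.abs(render(s,CAST+RIB,p)-m).sum(),x0,method='Nelder-Mead',options=dict(initial_simplex=[x0,x0+[.01,0,0],x0+[0,.01,0],x0+[0,0,.3]]))
            print(r.x,r.fun,m.sum())
E
```

```text
[ 0.40334957 -0.18760505  0.15241193] [[0.825, 0.032, 0.565], [-0.011, -0.997, 0.073], [0.565, -0.066, -0.822]] [-1.08538354  0.45398976  2.31280831  1.3569437   0.57723688 -0.77419863] [ 0.56395264  0.37124174 -0.02101409]
[ 0.48497522 -0.20380953  0.12153522] 84.45098039215685 384.0
[ 0.48629857 -0.2031545  -0.01154672] 33.72549019607843 378.0
```

```bash
cat > kin.py <<'E'
import numpy as np
from scipy.spatial.transform import Rotation as R
from scipy.optimize import least_squares
e=R.from_euler
def fk(q,p):
    a1,h,L2,d3,L4,L6=p
    A=e('z',q[0]);x=A.apply([a1,0,0])+[0,0,h]
    B=A*e('y',q[1]);x=x+B.apply([0,0,L2])
    C=B*e('y',q[2]);x=x+C.apply([d3,0,L4])
    D=C*e('z',q[3])*e('y',q[4]);x=x+D.apply([0,0,L6])
    E=D*e('z',q[5]); return x,E
data=[([-1.44050174,.528466544,1.43395716,1.4877e-05,1.18143851,-.178494957],[.18987618,-.59466546,.23031598],[.988104584,.153779201,3.4e-05,-.00113]),
([-.744790261,.586016644,1.62985507,-4.545e-05,.929416282,1.08278754],[.49319481,-.30372388,.14070925],[.99176928,-.12802455,-.00151815,-.0010533]),
([-1.08538354,.45398976,2.31280831,1.3569437,.57723688,-.77419863],[.40334957,-.18760505,.15241193],[.955,.005,.296,-.036])]
def res(p): return np.concatenate([fk(q,p)[0]-x for q,x,_ in data]+[.02*(p-[0,.3,.4,0,.4,.25])])
P=least_squares(res,[0,.3,.4,0,.4,.25]).x
LO=np.array([-3.08,-.75,.22,-1.43,0,-2.85]);HI=np.array([3.08,2.2,2.44,4.57,2.65,2.85])
F0=(fk(data[0][0],P)[1].inv()*R.from_quat(data[0][2]))
def ik(pos,rot,q0=None):
    best=None
    for s in ([q0] if q0 is not None else [])+[[np.arctan2(pos[1],pos[0]),.3,1.8,k,.5,m] for k in(0,3.14) for m in(0,1.5,-1.5)]:
        f=lambda q:np.r_[fk(q,P)[0]-pos,.3*(rot.inv()*fk(q,P)[1]*F0).as_rotvec()]
        r=least_squares(f,np.clip(s,LO+.02,HI-.02),bounds=(LO,HI))
        if best is None or r.cost<best.cost-1e-9: best=r
    return best
def rot(psi,a): # tool yaw psi, tilt a
    c=np.array([np.cos(psi),np.sin(psi),0]);z=np.sin(a)*c-[0,0,np.cos(a)];y=np.array([np.sin(psi),-np.cos(psi),0])
    return R.from_matrix(np.c_[np.cross(y,z),y,z])
E
python3 - <<'E'
from kin import *
print(P,[np.round(fk(q,P)[0]-x,4) for q,x,_ in data],F0.as_rotvec(),(R.from_quat(data[2][2]).inv()*fk(data[2][0],P)[1]*F0).as_rotvec())
psi=.283;c=np.array([np.cos(psi),np.sin(psi),0]);sad=np.array([.5317,-.0523,.185])
for a in (30,40,45,50,60):
  for up,ds in((0,0),(.025,-.045)):
    for dz in (-.032,-.08):
      R_=rot(psi,np.radians(a));G=sad+ds*c+[0,0,up+dz];r=ik(G+.013*R_.as_matrix()[:,2],R_)
      print(a,ds,dz,r.cost,r.x.round(2))
for a in(40,50,60):
  for x,y,ps in((.487,-.205,0),(.487,-.205,-.4)):
   R_=rot(ps,np.radians(a));r=ik(np.array([x,y,.05])+.013*R_.as_matrix()[:,2],R_);print('place',a,x,y,r.cost,r.x.round(2))
E
```

```text
[-0.07744478  0.49083849  0.6112574   0.11143901  0.46497828  0.50068836] [array([-0.1097, -0.017 ,  0.0072]), array([-0.0791, -0.0781, -0.0099]), array([-0.0007, -0.0034,  0.0026])] [-5.21655624e-06 -7.97660826e-06  1.57079633e+00] [ 0.00115434  0.00011979 -0.00047019]
30 0 -0.032 1.6649975161963596e-19 [-0.38  0.47  2.18  1.35  0.32 -0.37]
30 0 -0.08 3.5843921443189263e-26 [-0.38  0.58  2.19  1.75  0.32 -0.79]
30 -0.045 -0.032 3.3631103246339132e-18 [-0.48  0.38  2.23  1.23  0.38 -0.33]
30 -0.045 -0.08 4.047985148010719e-22 [-0.48  0.51  2.26  1.61  0.35 -0.74]
40 0 -0.032 6.101706761614861e-27 [-0.54  0.57  2.3   2.    0.55 -1.19]
40 0 -0.08 4.1351084114515145e-19 [-0.54  0.71  2.3   2.19  0.62 -1.41]
40 -0.045 -0.032 2.7805962260630166e-22 [-0.68  0.49  2.35  1.81  0.57 -1.11]
40 -0.045 -0.08 1.039342459908743e-18 [-0.68  0.65  2.36  2.03  0.63 -1.38]
45 0 -0.032 1.0411566260626954e-21 [-0.64  0.66  2.35  2.1   0.71 -1.41]
45 0 -0.08 1.5952389477333534e-19 [-0.64  0.81  2.34  2.22  0.79 -1.58]
45 -0.045 -0.032 1.1361542756565793e-20 [-0.8   0.59  2.39  1.9   0.72 -1.36]
45 -0.045
[... 458 characters left out ...]
705762645e-26 [-0.93  1.14  2.36  2.08  1.2  -1.93]
60 -0.045 -0.032 9.18693190131333e-15 [-1.14  0.95  2.43  1.84  1.1  -1.84]
60 -0.045 -0.08 1.9882890560894211e-16 [-1.14  1.09  2.4   1.89  1.13 -1.96]
place 40 0.487 -0.205 1.0724314886554692e-22 [-0.87  0.87  2.29  2.29  0.71 -1.59]
place 40 0.487 -0.205 5.140246106835949e-17 [-0.4   0.92  2.4   3.14  0.88 -1.57]
place 50 0.487 -0.205 1.6309525799486435e-19 [-1.07  1.07  2.33  2.23  1.01 -1.83]
place 50 0.487 -0.205 0.00014556741874870974 [-0.39  1.17  2.44  3.15  1.32 -1.57]
place 60 0.487 -0.205 1.0448358065618452e-28 [-1.27  1.27  2.29  2.06  1.21 -2.  ]
place 60 0.487 -0.205 7.510893533805114e-05 [-0.39  1.57  2.44  3.15  1.93 -1.56]
```

```bash
python3 - <<'E'
s=open('kin.py').read()
s=s.replace("a1,h,L2,d3,L4,L6=p","a1,h,L2,d3,L4,L6,sy=p").replace("C.apply([d3,0,L4])","C.apply([d3,sy,L4])").replace(".02*(p-[0,.3,.4,0,.4,.25])",".002*(p-[0,.3,.4,0,.4,.25,.11])").replace("least_squares(res,[0,.3,.4,0,.4,.25])","least_squares(res,[0,.3,.4,0,.4,.25,.11])")
open('kin.py','w').write(s)
E
cat > t.py <<'E'
from kin import *
print(P,[np.round(fk(q,P)[0]-x,4) for q,x,_ in data])
psi=.283;c=np.array([np.cos(psi),np.sin(psi),0]);sad=np.array([.5317,-.0523,.185])
def show(n,G,R_):
    r=ik(G+.013*R_.as_matrix()[:,2],R_);print(n,'%.1e'%r.cost,r.x.round(2))
for ps in(.283,):
 for a in (30,40,45,50,60):
  for ds,dz in((0,-.032),(0,-.07),(-.045,-.01)):
      show((a,ds,dz),sad+ds*c+[0,0,dz],rot(ps,np.radians(a)))
for a in(40,50,60):
  for x,y,ps in((.487,-.205,0),(.487,-.205,-.4),(.487,-.205,.3)): show(('place',a,ps),np.array([x,y,.05]),rot(ps,np.radians(a)))
kb=np.array([.637,-.0216,.2])+R.from_euler('z',.283).apply([-.03,.1,0])
for a in(30,40,50): show(('knob',a),kb,rot(.283,np.radians(a)))
E
python3 t.py
```

```text
[1.04324364e-04 2.74388880e-01 5.87804040e-01 1.14120397e-01
 3.91709254e-01 2.96699153e-01 1.11000149e-01] [array([ 0., -0., -0.]), array([-0.,  0.,  0.]), array([ 0., -0., -0.])]
(30, 0, -0.032) 2.1e-17 [-0.51  0.5   2.09  1.15  0.4  -0.26]
(30, 0, -0.07) 3.5e-25 [-0.51  0.59  2.11  1.42  0.37 -0.56]
(30, -0.045, -0.01) 2.0e-25 [-0.6   0.41  2.16  1.1   0.45 -0.3 ]
(40, 0, -0.032) 7.5e-29 [-0.59  0.55  2.19  1.74  0.52 -0.93]
(40, 0, -0.07) 6.8e-25 [-0.59  0.66  2.21  1.95  0.56 -1.17]
(40, -0.045, -0.01) 1.5e-21 [-0.69  0.47  2.27  1.64  0.56 -0.92]
(45, 0, -0.032) 1.3e-21 [-0.63  0.59  2.24  1.92  0.64 -1.16]
(45, 0, -0.07) 4.6e-22 [-0.63  0.71  2.26  2.07  0.69 -1.35]
(45, -0.045, -0.01) 9.1e-25 [-0.74  0.52  2.32  1.8   0.67 -1.15]
(50, 0, -0.032) 5.2e-29 [-0.67  0.65  2.29  2.03  0.77 -1.33]
(50, 0, -0.07) 3.9e-28 [-0.67  0.77  2.3   2.14  0.83 -1.49]
(50, -0.045, -0.01) 2.7e-26 [-0.79  0.59  2.37  1.91  0.8  -1.34]
(60, 0, -0.032) 1.3e-17 [-0.74  0.8   2.36  2.13  1.06 -1.59]
(60, 0, -0.07) 7.0e-19 [-0.74  0.93  2.36  2.18  1.13 -1.71]
(60, -0.045, -0.01) 5.9e-06 [-0.88  0.75  2.44  2.    1.06 -1.62]
('place', 40, 0) 1.1e-17 [-0.9   0.84  2.23  2.18  0.66 -1.49]
('place', 40, -0.4) 6.0e-21 [-0.72  0.86  2.29  2.82  0.71 -1.58]
('place', 40, 0.3) 7.6e-22 [-0.97  0.83  2.13  1.65  0.66 -1.29]
('place', 50, 0) 6.9e-28 [-0.98  0.97  2.3   2.24  0.95 -1.71]
('place', 50, -0.4) 3.2e-18 [-0.76  1.02  2.38  2.83  1.12 -1.67]
('place', 50, 0.3) 2.0e-22 [-1.06  0.92  2.18  1.75  0.86 -1.52]
('place', 60, 0) 3.1e-24 [-1.06  1.13  2.34  2.21  1.23 -1.88]
('place', 60, -0.4) 7.8e-26 [-0.8   1.22  2.44  2.8   1.53 -1.76]
('place', 60, 0.3) 9.0e-20 [-1.13  1.04  2.19  1.76  1.06 -1.67]
('knob', 30) 1.2e-19 [-0.19  0.43  1.96  0.7   0.36  0.48]
('knob', 40) 8.9e-26 [-0.24  0.45  2.07  1.61  0.33 -0.46]
('knob', 50) 1.7e-21 [-0.29  0.52  2.18  2.21  0.54 -1.11]
```

```bash
cat >> kin.py <<'E'
def se3log(Rr,t):
    w=Rr.as_rotvec();th=np.linalg.norm(w);K=np.array([[0,-w[2],w[1]],[w[2],0,-w[0]],[-w[1],w[0],0]])
    if th<1e-6: return t,w
    V=np.eye(3)+(1-np.cos(th))/th**2*K+(th-np.sin(th))/th**3*K@K
    return np.linalg.solve(V,t),w
def plan(pos,rt,cur=None,qc=None,nmin=1):
    from station import manip
    if cur is None:
        s=manip.sense();cur=(s['tcp_pos'],R.from_quat(s['tool_rot']));qc=s['q']
    t=cur[1].inv().apply(pos-cur[0]);v,w=se3log(cur[1].inv()*rt,t)
    n=max(nmin,int(np.ceil(max(np.linalg.norm(v)/.040,np.linalg.norm(w)/np.radians(7)))))
    while 1:
        q=qc;mx=0;ok=0
        x,Rr=np.array(cur[0]),cur[1]
        for i in range(n):
            x=x+Rr.apply(v/n);Rr=Rr*R.from_rotvec(w/n);r=ik(x,Rr,q);ok=max(ok,r.cost);mx=max(mx,np.max(np.abs(r.x-q)/[2.79,2.79,3.14,3.14,3.14,3.14]*12));q=r.x
        if mx<.6 or n>40: break
        n=int(n*max(1.15,min(2,mx/.6)))+1
    print('n',n,'row',np.round(v/n/.5,4),np.round(w/n/(2*np.pi),4),'maxspeed',round(mx,2),'ikcost %.0e'%ok,'q',q.round(2))
    return (x,Rr),q
E
python3 - <<'E'
from kin import *
G=np.array([.487,-.205,.05]);R_=rot(0,np.radians(50));z=R_.as_matrix()[:,2]
c,q=plan(G+.013*z+[0,0,.11],R_)
c,q=plan(G+.013*z,R_,c,q)
E
```

```text
n 6 row [0.0225 0.0062 0.0209] [-0.0019  0.0072 -0.0004] maxspeed 0.53 ikcost 2e-16 q [-0.98  0.64  2.29  1.99  0.77 -1.32]
n 4 row [-0.0413  0.0002  0.0347] [-0.  0. -0.] maxspeed 0.47 ikcost 9e-26 q [-0.98  0.97  2.3   2.24  0.95 -1.71]
```

Call:
servo_tool(commands=[0.0225,0.006,0.021,-0.002,0.007,-0.0004,1,0.0225,0.006,0.021,-0.002,0.007,-0.0004,1,0.0225,0.006,0.021,-0.002,0.007,-0.0004,1,0.0225,0.006,0.021,-0.002,0.007,-0.0004,1,0.0225,0.006,0.021,-0.002,0.007,-0.0004,1,0.0225,0.006,0.021,-0.002,0.007,-0.0004,1,0,0,0,0,0,0,1,0,0,0,0,0,0,1,0,0,0,0,0,0,1])

```text
t: 11.78
tcp_pos: [0.4967, -0.2032, 0.1487]
tool_rot: [0.908, -0.001, 0.419, 0.002]
force: [-0.3, -0.3, -0.2]
finger_gap: 1.004
gripper_force: 0.0
```

```bash
python3 - <<'E'
from kin import *
from h import snap
from station import manip
s=manip.sense();print(s['tcp_pos'],R.from_quat(s['tool_rot']).as_matrix().round(3)[:,2],s['force'])
G=np.array([.487,-.205,.05]);R_=rot(0,np.radians(50));z=R_.as_matrix()[:,2]
plan(G+.013*z,R_)
import cv2
a=snap('top','top4.png')['img'][:,:,::-1];b=snap('scene','scene4.png')['img'][:,:,::-1]
i=np.hstack([cv2.resize(a[180:330,300:450],(400,400),interpolation=cv2.INTER_CUBIC),cv2.resize(b[230:380,290:440],(400,400),interpolation=cv2.INTER_CUBIC)])
cv2.imwrite('pics/v5.png',i)
E
```

```text
[ 0.49670748 -0.20315258  0.1487484 ] [ 0.76  -0.004 -0.649] [-0.33061474 -0.25937515 -0.19543729]
n 4 row [-0.0408  0.0009  0.0347] [ 0.0001  0.0003 -0.    ] maxspeed 0.47 ikcost 2e-25 q [-0.98  0.97  2.3   2.24  0.95 -1.71]
```

View pics/v5.png

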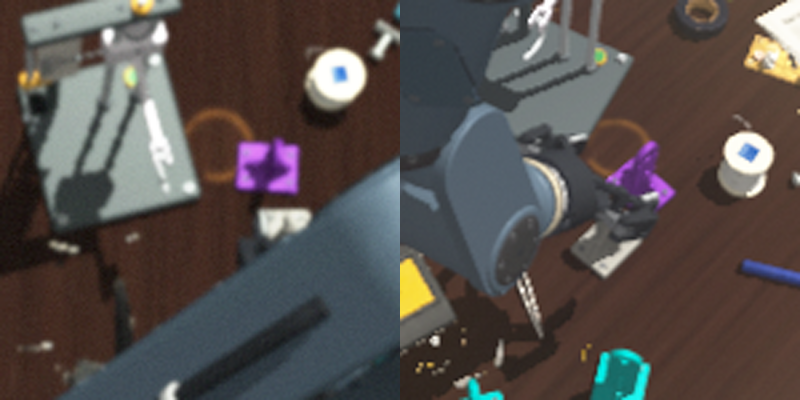

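The gripper straddles the pedestal (right view 605,235), clear of the purple one. Descending and gripping.

Call:
servo_tool(commands=[-0.04,0,0.034,0,0,0,1,-0.04,0,0.034,0,0,0,1,-0.04,0,0.034,0,0,0,1,-0.042,0.002,0.036,0,0,0,1,0,0,0,0,0,0,1,0,0,0,0,0,0,-1,0,0,0,0,0,0,-1,0,0,0,0,0,0,-1,0,0,0,0,0,0,-1,0,0,0,0,0,0,-1,0,0,0,0,0,0,-1,0,0,0,0,0,0,-1], force=60)

```text
t: 12.88
tcp_pos: [0.4972, -0.2052, 0.0447]
tool_rot: [0.907, -0.001, 0.421, 0.003]
force: [-4.3, -0.5, 7.6]
finger_gap: 0.361
gripper_force: 59.8
```

```bash
python3 - <<'E'
from kin import *
from station import manip
s=manip.sense();print(s['tcp_pos'],R.from_quat(s['tool_rot']).as_matrix().round(3).tolist(),s['force'])
p=s['tcp_pos'];rc=R.from_quat(s['tool_rot'])
c,q=plan(p+[0,0,.15],rc)
# carry: to saddle with offset -70mm in front
psi=.283;cc=np.array([np.cos(psi),np.sin(psi),0])
off=p-np.array([.4865,-.204,.078]) # tcp rel bore, yaw 0
for nm,f,z in(('pre',-.065,.215),('tip',-.0275-.015,.195)):
    T=np.array([.5317,-.0523,0])+f*cc+[0,0,z]+R.from_euler('z',psi).apply(off)
    c,q=plan(T,R.from_euler('z',psi)*rc,c,q)
E
```

```text
[ 0.49718968 -0.20521257  0.04472585] [[0.645, -0.005, 0.764], [0.0, -1.0, -0.007], [0.764, 0.004, -0.645]] [-4.27195716 -0.46202871  7.56203556]
n 6 row [ 0.0382  0.0002 -0.0323] [0. 0. 0.] maxspeed 0.53 ikcost 1e-25 q [-0.98  0.49  2.26  1.82  0.71 -1.08]
n 4 row [-0.0043 -0.0691  0.0046] [ 0.0086  0.     -0.0073] maxspeed 0.23 ikcost 3e-17 q [-0.84  0.53  2.38  1.84  0.79 -1.29]
n 1 row [-0.0077 -0.002   0.0528] [0. 0. 0.] maxspeed 0.41 ikcost 4e-29 q [-0.78  0.6   2.37  1.94  0.79 -1.36]
```

Call:
servo_tool(commands=[0.01,0,-0.008,0,0,0,-1,0.025,0,-0.021,0,0,0,-1,0.032,0,-0.027,0,0,0,-1,0.032,0,-0.027,0,0,0,-1,0.032,0,-0.027,0,0,0,-1,0.032,0,-0.027,0,0,0,-1,0.032,0,-0.027,0,0,0,-1,0.024,0,-0.021,0,0,0,-1,0.01,0,-0.009,0,0,0,-1,0,0,0,0,0,0,-1,0,0,0,0,0,0,-1])

```text
t: 13.8
tcp_pos: [0.4967, -0.2044, 0.1927]
tool_rot: [0.908, -0.001, 0.419, 0.003]
force: [0.2, 0.8, -3.5]
finger_gap: 0.359
gripper_force: 59.8
```

```bash
python3 - <<'E'
from kin import *
from h import snap
from station import manip
for i in range(6):
    snap('top'); s=manip.sense();print(s['tcp_pos'].round(4),R.from_quat(s['tool_rot']).as_matrix().round(3)[:,2],s['force'].round(2),s['ft_torque'].round(3))
p=s['tcp_pos'];rc=R.from_quat(s['tool_rot'])
psi=.283;cc=np.array([np.cos(psi),np.sin(psi),0])
off=np.array([.4972-.4865,-.2052+.204,.0447-.078])
T=np.array([.5317,-.0523,0])-.065*cc+[0,0,.215]+R.from_euler('z',psi).apply(off)
plan(T,rot(psi,np.radians(50)))
E
```

```text
[ 0.4966 -0.2044  0.192 ] [ 0.76  -0.005 -0.65 ] [ 0.17 -0.29 -2.48] [-0.006  0.678 -0.006]
[ 0.4967 -0.2043  0.1916] [ 0.76  -0.005 -0.65 ] [-0.48  0.45 -3.05] [0.052 0.706 0.005]
[ 0.4967 -0.2043  0.1914] [ 0.76  -0.004 -0.65 ] [ 0.33  0.24 -2.86] [ 0.018  0.718 -0.009]
[ 0.4967 -0.2044  0.1912] [ 0.76  -0.004 -0.65 ] [ 0.03  0.41 -3.18] [-0.019  0.739  0.018]
[ 0.4968 -0.2044  0.1912] [ 0.76  -0.004 -0.65 ] [ 0.26 -0.37 -2.86] [0.007 0.642 0.003]
[ 0.4969 -0.2044  0.1912] [ 0.76  -0.004 -0.65 ] [-0.16  0.95 -2.8 ] [-0.034  0.709  0.055]
n 4 row [-0.003  -0.0687  0.0039] [ 0.0087  0.0004 -0.0074] maxspeed 0.22 ikcost 2e-17 q [-0.84  0.54  2.38  1.83  0.8  -1.29]
```

Call:
servo_tool(commands=[-0.002,-0.0458,0.0026,0.0058,0.0003,-0.0049,-1,-0.002,-0.0458,0.0026,0.0058,0.0003,-0.0049,-1,-0.002,-0.0458,0.0026,0.0058,0.0003,-0.0049,-1,-0.002,-0.0458,0.0026,0.0058,0.0003,-0.0049,-1,-0.002,-0.0458,0.0026,0.0058,0.0003,-0.0049,-1,-0.002,-0.0458,0.0026,0.0058,0.0003,-0.0049,-1,0,0,0,0,0,0,-1,0,0,0,0,0,0,-1,0,0,0,0,0,0,-1])

```text
t: 14.85
tcp_pos: [0.484, -0.0693, 0.182]
tool_rot: [0.897, 0.127, 0.42, -0.058]
force: [0.8, -0.1, -3.6]
finger_gap: 0.359
gripper_force: 60.0
```

```bash
python3 - <<'E'
from kin import *
from h import *
s=manip.sense();print(s['t'],s['tcp_pos'].round(4),R.from_quat(s['tool_rot']).as_matrix().round(3).tolist(),s['force'].round(2))
S=[snap('scene','scene5.png'),snap('top','top5.png')]
psi=.283;O=np.array([.6373,-.0216,0])
W=lambda q:R.from_euler('z',psi).apply(np.atleast_2d(q)/1000.)+O
off=np.array([.4972-.4865,-.2052+.204,.0447-.078])
B=s['tcp_pos']-R.from_euler('z',psi).apply(off);print('bore',B, (R.from_euler('z',-psi).apply(B-O)*1000).round(1))
for S_ in S:
    print('tip/sad/pin/fork/bore px',proj(S_,np.vstack([W([[-137.5,0,195],[-110,0,185],[-110,0,225],[-120,0,235]]),B])).round(1).tolist())
    for q in ('hook','casting','casting_bore','hook_tip','scale'):
        print(q,[(np.round(d['box'],1).tolist(),round(d['conf'],2)) for d in manip.look_for(S_,q)][:5])
a,b=[x['img'][:,:,::-1] for x in S]
u=[proj(x,W([[-145,0,195]]))[0].astype(int) for x in S]
i=np.hstack([cv2.resize(im[v[1]-35:v[1]+35,v[0]-35:v[0]+35],(400,400),interpolation=cv2.INTER_CUBIC) for im,v in zip((a,b),u)])
print(u);cv2.imwrite('pics/v6.png',i)
E
```

```text
14.85 [ 0.484  -0.0693  0.182 ] [[0.615, 0.277, 0.738], [0.179, -0.961, 0.211], [0.768, 0.003, -0.641]] [ 0.83 -0.08 -3.57]
bore [ 0.4734372  -0.07116506  0.21531393] [-171.2   -1.8  215.3]
tip/sad/pin/fork/bore px [[337.5, 250.7], [342.0, 245.7], [342.5, 237.0], [340.9, 237.3], [332.5, 255.5]]
hook [([334.7, 194.5, 32.6, 58.0], 0.56)]
casting [([362.2, 360.7, 22.1, 30.5], 0.95), ([305.0, 373.7, 24.1, 23.4], 0.79), ([368.2, 284.1, 25.6, 27.6], 0.62), ([341.0, 410.3, 22.0, 24.2], 0.57)]
casting_bore [([304.3, 371.6, 30.7, 32.3], 0.82), ([330.6, 253.9, 7.2, 29.9], 0.68), ([358.8, 360.9, 20.7, 29.0], 0.6), ([334.6, 410.2, 25.2, 24.1], 0.56), ([365.2, 282.5, 30.2, 29.2], 0.55)]
hook_tip []
scale [([317.2, 161.8, 59.2, 132.9], 0.96), ([336.7, 196.5, 31.5, 55.2], 0.41)]
tip/sad/pin/fork/bore px [[362.0, 250.4], [358.9, 241.0], [360.1, 238.0], [361.4, 241.0], [367.0, 261.6]]
hook [([360.1, 238.5, 0.0, 10.4], 0.38)]
casting [([169.9, 240.2, 24.4, 14.2], 0.58), ([355.6, 252.4, 18.2, 19.1], 0.49)]
casting_bore [([351.1, 251.0, 25.0, 16.2], 0.51), ([392.7, 231.1, 10.0, 11.7], 0.42), ([336.4, 187.7, 27.0, 63.0], 0.29)]
hook_tip []
scale [([309.5, 175.7, 64.5, 91.8], 0.58)]
[array([336, 252]), array([362, 253])]
```

View pics/v6.png

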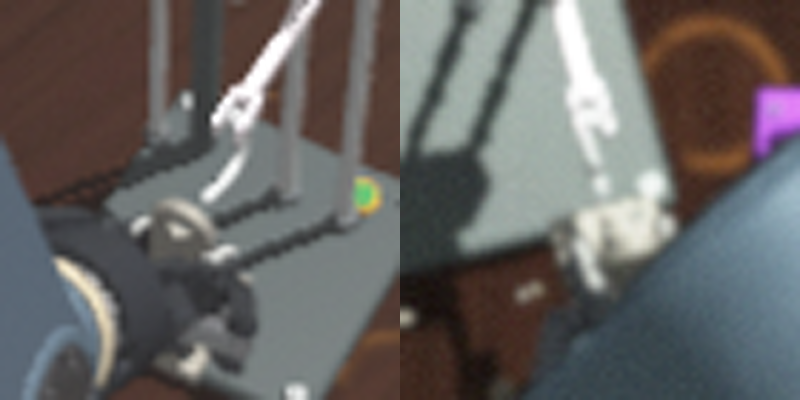

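Left view: hook tip at (208,198) and bore at (180,228). Right view: tip at (601,188). Both match the model's projections within about 1 px, so I'm moving the bore up to the tip.

Call:
servo_tool(commands=[0.002,-0.0012,0.014,0,0,0,-1,0.002,-0.0012,0.014,0,0,0,-1,0.002,-0.0012,0.014,0,0,0,-1,0,0,0.0136,0,0,0,-1,0,0,0,0,0,0,-1,0,0,0,0,0,0,-1,0,0,0,0,0,0,-1])

```text
t: 16.03
tcp_pos: [0.5053, -0.0599, 0.1666]
tool_rot: [0.897, 0.128, 0.42, -0.059]
force: [0.6, 0.0, -2.7]
finger_gap: 0.36
gripper_force: 59.9
```

```bash
cat > st.py <<'E'
from kin import *
from h import *
psi=.283;O=np.array([.6373,-.0216,0]);E=R.from_euler
W=lambda q:E('z',psi).apply(np.atleast_2d(q)/1000.)+O
off=np.array([.4972-.4865,-.2052+.204,.0447-.078])
def bore(s): 
    B=s['tcp_pos']-E('z',psi).apply(off);return E('z',-psi).apply(B-O)*1000
def status():
    s=manip.sense();M=R.from_quat(s['tool_rot']).as_matrix()
    print(round(s['t'],2),'tcp',s['tcp_pos'].round(4),'bore_sc',bore(s).round(1),'psi',np.arctan2(M[0,1],-M[1,1]).round(3),'tilt',np.degrees(np.arccos(-M[2,2])).round(1),'f',s['force'].round(2),s['finger_gap']);return s
def crops(fn,cs,h=35):
    ims=[]
    for n,P in cs:
        S=snap(n,fn+n+'.png');v=proj(S,W([P]))[0].astype(int);print(n,'origin',v-h,'scale',400/(2*h));ims.append(cv2.resize(S['img'][v[1]-h:v[1]+h,v[0]-h:v[0]+h,::-1],(400,400),interpolation=cv2.INTER_CUBIC))
    cv2.imwrite('pics/'+fn+'v.png',np.hstack(ims))
E
python3 - <<'E'
from st import *
status(); crops('s6',[('scene',[-140,0,195]),('top',[-140,0,195])],28)
E
```

```text
16.03 tcp [ 0.5053 -0.0599  0.1666] bore_sc [-148.2    1.3  199.9] psi 0.282 tilt 50.2 f [ 0.56  0.02 -2.7 ] 0.36041066033168695
scene origin [309 223] scale 7.142857142857143
top origin [334 223] scale 7.142857142857143
```

View pics/s6v.png

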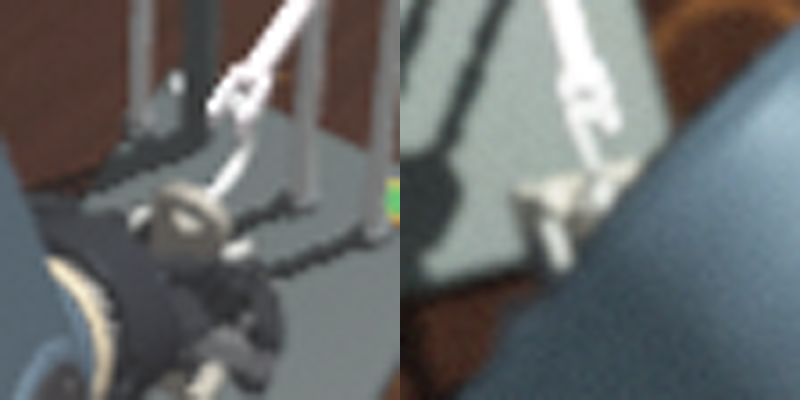

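```bash
python3 - <<'E'
from st import *
s=manip.sense();b=bore(s)
S=manip.snapshot('scene');T=manip.snapshot('top')
for n,C,o in(('scene',S,[309,223]),('top',T,[334,223])):
    pr=lambda p:((proj(C,W([p]))[0]-o+.5)*7.143).round(0).tolist()
    print(n,'bore',pr(b),'face-4',pr(b+[-4,0,0]),'face+4',pr(b+[4,0,0]),'lugtop',pr(b+[0,0,16]),'lug+y',pr(b+[0,16,0]),'lug-y',pr(b+[0,-16,0]),'tip end',pr([-140.2,0,196.2]),'tip',pr([-137.5,0,195]),'foot corners',[pr(b+[x,y,-70]) for x in(-32,32) for y in(-25,25)],'forkend',pr([-120,0,235]))
E
```

```text
scene bore [192.0, 212.0] face-4 [187.0, 220.0] face+4 [197.0, 205.0] lugtop [193.0, 188.0] lug+y [155.0, 196.0] lug-y [230.0, 229.0] tip end [204.0, 204.0] tip [207.0, 201.0] foot corners [[208.0, 401.0], [95.0, 350.0], [281.0, 281.0], [170.0, 233.0]] forkend [231.0, 106.0]
top bore [210.0, 227.0] face-4 [213.0, 237.0] face+4 [207.0, 216.0] lugtop [214.0, 219.0] lug+y [167.0, 238.0] lug-y [253.0, 215.0] tip end [206.0, 206.0] tip [204.0, 200.0] foot corners [[283.0, 323.0], [153.0, 357.0], [236.0, 160.0], [108.0, 193.0]] forkend [200.0, 132.0]
```

Call:
servo_tool(commands=[0.0017,0.0013,0.0062,0,0,0,-1,0.0017,0.0013,0.0062,0,0,0,-1,0.0017,0,0.0062,0,0,0,-1,0.0018,0,0.0062,0,0,0,-1,0.0018,0,0.0062,0,0,0,-1,0.0018,0,0.0062,0,0,0,-1,0,0,0,0,0,0,-1,0,0,0,0,0,0,-1,0,0,0,0,0,0,-1])

```text
t: 16.98
tcp_pos: [0.5226, -0.0564, 0.1588]
tool_rot: [0.897, 0.128, 0.42, -0.059]
force: [0.1, -0.4, -3.2]
finger_gap: 0.359
gripper_force: 60.0
```

```bash
python3 - <<'E'
from st import *
status(); crops('s7',[('scene',[-130,0,195]),('top',[-130,0,195])],28)
E
```

```text
16.98 tcp [ 0.5226 -0.0564  0.1588] bore_sc [-130.5   -0.2  192.1] psi 0.282 tilt 50.2 f [ 0.1  -0.39 -3.2 ] 0.3589987963486169
scene origin [310 220] scale 7.142857142857143
top origin [333 219] scale 7.142857142857143
```

View pics/s7v.png

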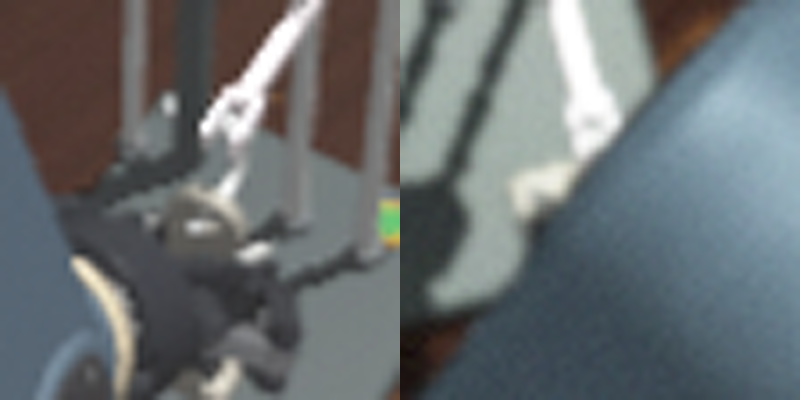

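Call:
servo_tool(commands=[0.0019,0,0.0064,0,0,0,-1,0.0019,0,0.0064,0,0,0,-1,0.0019,0,0.0064,0,0,0,-1,0.0019,0,0.0064,0,0,0,-1,0.0019,0,0.0064,0,0,0,-1,0.0019,0,0.0064,0,0,0,-1,0,0,0,0,0,0,-1,0,0,0,0,0,0,-1,0,0,0,0,0,0,-1])

```text
t: 17.83
tcp_pos: [0.5403, -0.0513, 0.1509]
tool_rot: [0.897, 0.128, 0.42, -0.059]
force: [0.1, -0.2, -2.7]
finger_gap: 0.359
gripper_force: 60.0
```

```bash
python3 - <<'E'
from st import *
f=[];
for i in range(8): f.append(manip.sense()['force']); manip.snapshot('top')
print(np.mean(f,0),np.std(f,0)); status(); crops('s8',[('scene',[-120,0,200]),('top',[-120,0,195])],28)
E
```

```text
[ 1.37011124e-02 -2.69548213e-03 -2.81148640e+00] [0.48247259 0.40182103 0.47542146]
18.23 tcp [ 0.5403 -0.0515  0.151 ] bore_sc [-112.2   -0.5  184.3] psi 0.282 tilt 50.2 f [ 0.78 -0.32 -2.46] 0.3602440430470872
scene origin [312 217] scale 7.142857142857143
top origin [332 215] scale 7.142857142857143
```

View pics/s8v.png

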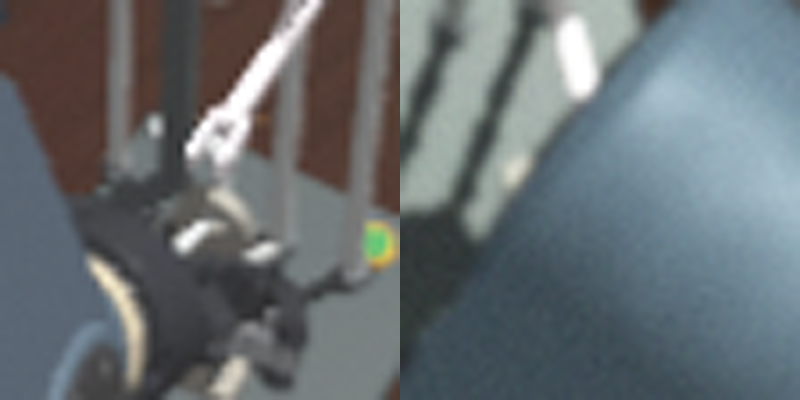

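The white wire now shows through the bore (left view, 180–215,235), so the pedestal is threaded on the hook. Lowering slowly onto the spring and reading the force.

Call:
servo_tool(commands=[-0.0023,0,0.0022,0,0,0,-1,-0.0023,0,0.0022,0,0,0,-1,-0.0023,0,0.0022,0,0,0,-1,-0.0023,0,0.0022,0,0,0,-1,-0.0023,0,0.0022,0,0,0,-1,-0.0023,0,0.0022,0,0,0,-1,-0.0023,0,0.0022,0,0,0,-1,-0.0023,0,0.0022,0,0,0,-1,-0.0023,0,0.0022,0,0,0,-1,-0.0023,0,0.0022,0,0,0,-1,-0.0023,0,0.0022,0,0,0,-1,-0.0023,0,0.0022,0,0,0,-1])

```text
t: 19.33
tcp_pos: [0.5417, -0.0511, 0.1319]
tool_rot: [0.897, 0.128, 0.42, -0.059]
force: [-0.2, 1.4, -1.2]
finger_gap: 0.356
gripper_force: 60.0
```

Call:
servo_tool(commands=[0,0,0,0,0,0,-1,0,0,0,0,0,0,-1,0,0,0,0,0,0,-1])

```text
t: 19.58
tcp_pos: [0.5416, -0.0511, 0.132]
tool_rot: [0.897, 0.128, 0.42, -0.059]
force: [-0.6, 1.3, -0.6]
finger_gap: 0.357
gripper_force: 60.1
```

```bash
python3 - <<'E'
from st import *
f=[]
for i in range(10): f.append(manip.sense()['force']); manip.snapshot('top')
print(np.mean(f,0),np.std(f,0)); status()
E
```

```text
[-0.15889949  0.67283765 -1.18757639] [0.53519095 0.45152221 0.37092417]
20.08 tcp [ 0.5416 -0.0511  0.1319] bore_sc [-110.8   -0.4  165.2] psi 0.282 tilt 50.2 f [ 0.06  1.54 -1.05] 0.3584819674313181
```

Call:
servo_tool(commands=[-0.0023,0,0.0019,0,0,0,-1,-0.0023,0,0.0019,0,0,0,-1,-0.0023,0,0.0019,0,0,0,-1,-0.0023,0,0.0019,0,0,0,-1,-0.0023,0,0.0019,0,0,0,-1,-0.0023,0,0.0019,0,0,0,-1,-0.0023,0,0.0019,0,0,0,-1,0,0,0,0,0,0,-1,0,0,0,0,0,0,-1,0,0,0,0,0,0,-1])

```text
t: 20.92
tcp_pos: [0.5416, -0.0512, 0.1215]
tool_rot: [0.897, 0.128, 0.42, -0.059]
force: [-1.1, 0.5, 0.2]
finger_gap: 0.362
gripper_force: 60.2
```

```bash
python3 - <<'E'
from st import *
f=[]
for i in range(16): f.append(manip.sense()['force']); manip.snapshot('top')
print(np.mean(f,0),np.std(f,0)/4); status()
E
```

```text
[-0.14304335  0.67448339 -0.18388381] [0.10426834 0.12418179 0.12015327]
21.72 tcp [ 0.5416 -0.0512  0.1215] bore_sc [-110.8   -0.5  154.8] psi 0.282 tilt 50.2 f [ 0.42  1.08 -0.26] 0.3592145590298232
```

Call:
servo_tool(commands=[-0.0013,-0.001,0.0011,0,0,0,-1,-0.0013,-0.001,0.0011,0,0,0,-1,0,0,0,0,0,0,-1,0,0,0,0,0,0,-1,0,0,0,0,0,0,-1])

```text
t: 22.13
tcp_pos: [0.5415, -0.0506, 0.1198]
tool_rot: [0.897, 0.127, 0.42, -0.058]
force: [0.4, -0.5, -0.5]
finger_gap: 0.359
gripper_force: 60.2
```

```bash
python3 - <<'E'
from st import *
f=[]
for i in range(16): f.append(manip.sense()['force']); manip.snapshot('top')
print(np.mean(f,0),np.std(f,0)/4); status()
E
```

```text
[ 0.53431042 -1.16040023 -0.23026191] [0.08792975 0.10993236 0.13868706]
22.93 tcp [ 0.5414 -0.0503  0.1198] bore_sc [-110.8    0.4  153.1] psi 0.282 tilt 50.2 f [ 0.58 -0.86  0.52] 0.3565160082348253
```

Call:
servo_tool(commands=[-0.0012,0.0007,0.001,0,0,0,-1,0,0,0,0,0,0,-1,0,0,0,0,0,0,-1])

```text
t: 23.18
tcp_pos: [0.5413, -0.0504, 0.1189]
tool_rot: [0.897, 0.128, 0.42, -0.059]
force: [0.6, -0.8, 0.4]
finger_gap: 0.36
gripper_force: 60.2
```

```bash
python3 - <<'E'
from st import *
f=[]
for i in range(16): f.append(manip.sense()['force']); manip.snapshot('top')
print(np.mean(f,0),np.std(f,0)/4); status()
E
```

```text
[ 0.11927647 -0.40668994  0.07885157] [0.11316348 0.16635701 0.13700651]
23.98 tcp [ 0.5414 -0.0505  0.119 ] bore_sc [-110.9    0.3  152.3] psi 0.282 tilt 50.2 f [-0.45 -0.48 -0.37] 0.3571340870968887
```

Call:
servo_tool(commands=[0,0,0,0,0,0,-1,0,0,0,0,0,0,-1,0,0,0,0,0,0,-1,0,0,0,0,0,0,-0.25,0,0,0,0,0,0,-0.22,0,0,0,0,0,0,-0.18,0,0,0,0,0,0,-0.1,0,0,0,0,0,0,0,0,0,0,0,0,0,0], force=20)

```text
t: 24.73
tcp_pos: [0.5414, -0.0506, 0.119]
tool_rot: [0.897, 0.128, 0.42, -0.059]
force: [0.5, 0.1, -0.2]
finger_gap: 0.501
gripper_force: 0.0
```

```bash
python3 - <<'E'
from st import *
f=[]
for i in range(8): f.append(manip.sense()['force']); manip.snapshot('top')
print(np.mean(f,0)); status()
# plan retreat
s=manip.sense();p=s['tcp_pos'];r=R.from_quat(s['tool_rot']);z=r.as_matrix()[:,2]
for d in(.06,.1,.14):
  for up in (0,.03): k=ik(p-z*d+[0,0,up],r,s['q']);print(d,up,'%.0e'%k.cost,k.x.round(2))
E
```

```text
[-0.00328711  0.02877455  0.12180394]
25.13 tcp [ 0.5414 -0.0506  0.119 ] bore_sc [-110.8    0.2  152.3] psi 0.282 tilt 50.2 f [ 0.45 -1.1  -0.61] 0.4987054138544884
0.06 0 2e-17 [-0.8   0.62  2.38  1.95  0.82 -1.41]
0.06 0.03 9e-17 [-0.8   0.52  2.36  1.83  0.78 -1.23]
0.1 0 1e-18 [-0.9   0.54  2.42  1.81  0.82 -1.34]
0.1 0.03 1e-27 [-0.9   0.42  2.39  1.67  0.79 -1.14]
0.14 0 3e-06 [-1.01  0.43  2.44  1.61  0.83 -1.21]
0.14 0.03 4e-22 [-1.02  0.32  2.41  1.48  0.84 -1.02]
```

Call:
servo_tool(commands=[0,0,0,0,0,0,0.4,0,0,0,0,0,0,0.4,0,0,-0.01,0,0,0,0.4,0,0,-0.02,0,0,0,0.4,0,0,-0.025,0,0,0,0.4,0,0,-0.025,0,0,0,0.4,0,0,-0.025,0,0,0,0.4,0,0,-0.025,0,0,0,0.4,0,0,-0.025,0,0,0,0.4,0,0,-0.025,0,0,0,0.4,0,0,-0.02,0,0,0,0.4,0,0,0,0,0,0,0.4])

```text
t: 26.13
tcp_pos: [0.4663, -0.0719, 0.1842]
tool_rot: [0.897, 0.127, 0.42, -0.058]
force: [0.4, 0.2, 1.0]
finger_gap: 0.701
gripper_force: 0.0
```

```bash
python3 - <<'E'
from st import *
status()
for n in('scene','top'):
    S=snap(n,'s9'+n+'.png')
    print(n,'pred bore',proj(S,W([[-110,0,152.5]])).round(1),'foot',proj(S,W([[-110,0,75]])).round(1),'knob200',proj(S,W([[-25,100,200]])).round(1),'ptr',proj(S,W([[-7,75,237]])).round(1))
    for q in('casting','hook','marker_knob','marker','marker_tip','pointer_tip','scale'):
        print(q,[(np.round(d['box'],1).tolist(),round(d['conf'],2)) for d in manip.look_for(S,q)][:5])
    # orange knob pixels by colour
    h=cv2.cvtColor(S['img'],cv2.COLOR_RGB2HSV);m=cv2.inRange(h,(8,120,110),(35,255,255))
    k=proj(S,W([[-25,100,220]]))[0];c=cv2.connectedComponentsWithStats(m)
    print([(a[:5].tolist(),g.round(1).tolist()) for a,g in zip(c[2][1:],c[3][1:]) if a[4]>5 and np.hypot(*(g-k))<50])
E
```

```text
26.13 tcp [ 0.4663 -0.0719  0.1842] bore_sc [-188.9    0.6  217.5] psi 0.28 tilt 50.2 f [0.38 0.22 1.  ] 0.7006905147678617
scene pred bore [[341.6 252.5]] foot [[340.8 267.7]] knob200 [[324.8 208.9]] ptr [[335.5 199.4]]
casting [([363.2, 359.4, 17.6, 30.1], 0.91), ([335.6, 411.5, 25.7, 25.5], 0.82), ([366.9, 283.9, 24.9, 28.3], 0.57), ([306.2, 367.8, 24.4, 30.3], 0.57), ([330.3, 249.2, 22.4, 23.9], 0.56)]
hook []
marker_knob []
marker [([320.5, 201.4, 11.8, 15.1], 0.42)]
marker_tip [([323.3, 205.9, 7.0, 10.7], 0.62)]
pointer_tip [([337.1, 204.1, 32.4, 54.7], 0.65)]
scale [([317.9, 158.3, 58.5, 136.9], 0.81)]
[([360, 170, 8, 7, 35], [363.0, 173.5]), ([318, 178, 10, 7, 14], [322.2, 180.3]), ([317, 186, 11, 6, 17], [321.7, 188.9]), ([325, 201, 7, 8, 28], [328.1, 204.5])]
top pred bore [[358.  243.3]] foot [[355.9 248.5]] knob200 [[313.2 218.4]] ptr [[321.  205.9]]
casting [([346.7, 238.3, 23.7, 23.9], 0.77), ([391.3, 233.6, 21.8, 19.1], 0.66), ([309.1, 173.5, 63.2, 94.9], 0.32), ([351.8, 149.8, 25.5, 25.8], 0.19)]
hook []
marker_knob [([309.7, 209.1, 5.5, 14.3], 0.63), ([352.2, 149.4, 24.4, 26.6], 0.63), ([345.2, 236.8, 22.6, 26.9], 0.43), ([218.9, 243.4, 21.7, 24.1], 0.33)]
marker [([414.3, 199.2, 23.1, 19.5], 0.63), ([308.1, 209.0, 8.2, 18.2], 0.62)]
marker_tip [([307.9, 207.7, 10.5, 14.2], 0.44)]
pointer_tip [([337.2, 192.5, 26.1, 52.8], 0.75), ([416.9, 201.0, 19.6, 18.5], 0.54)]
scale [([309.3, 172.4, 68.1, 95.1], 0.62), ([346.4, 238.9, 23.1, 24.7], 0.46)]
[([307, 207, 9, 6, 39], [310.5, 209.6])]
```

```bash
python3 - <<'E'
from st import *
S=manip.snapshot('scene');T=manip.snapshot('top')
inv=lambda P:(E('z',-psi).apply(P-O)*1000).round(1)
for u in((328.1,204.5),(322.2,180.3),(321.7,188.9)):
    P=tri([(S,*u),(T,310.5,209.6)]);print(u,inv(P),proj(S,P).round(1),proj(T,P).round(1))
for z in range(170,270,10): print(z,proj(S,W([[-25,100,z]]))[0].round(1),proj(T,W([[-25,100,z]]))[0].round(1), 'ptr',proj(S,W([[-7,75,z]]))[0].round(1))
# print zoomed colour map text of scene region
im=S['img'];reg=im[170:222,312:345]
hs=cv2.cvtColor(reg,cv2.COLOR_RGB2HSV)
for r in range(0,52): print(170+r,''.join('O' if (8<=h<=35 and s>110 and v>100) else ('#' if v<60 else ('+' if v<120 else ('-' if v<180 else '.'))) for h,s,v in hs[r]))
E
```

```text
(328.1, 204.5) [1.000e-01 1.013e+02 1.941e+02] [[328.4 204.4]] [[310.3 209.9]]
(322.2, 180.3) [-28.7 107.2 318.2] [[321.9 180.4]] [[310.7 209.4]]
(321.7, 188.9) [-22.1 108.  279.4] [[322.8 188.5]] [[309.8 210.7]]
170 [324.8 215.6] [313.2 220.9] ptr [335.  214.5]
180 [324.8 213.4] [313.2 220.1] ptr [335.1 212.3]
190 [324.8 211.2] [313.2 219.2] ptr [335.2 210.1]
200 [324.8 208.9] [313.2 218.4] ptr [335.3 207.9]
210 [324.8 206.7] [313.2 217.5] ptr [335.3 205.6]
220 [324.8 204.4] [313.2 216.6] ptr [335.4 203.3]
230 [324.8 202.1] [313.2 215.7] ptr [335.5 201. ]
240 [324.8 199.7] [313.2 214.8] ptr [335.5 198.7]
250 [324.8 197.4] [313.2 213.8] ptr [335.6 196.3]
260 [324.9 195. ] [313.2 212.9] ptr [335.7 193.9]
170 ++++-+--+-...---++++++++++++++++-
171 +++++++-+-..--+++++++++++++++++++
172 +++++++++..--++++-+++++++++++++++
173 +++++++++---+++++-++---++++++++++
174 +++++++++--++--++-++-----++++++++
175 #++++++++++++--++-++--------+++++
176 #++++++++++++++++-++-----------++
177 ##+++++++++++++++-++-------------
178 ++++++++++OO+++++--+-------------
179 +#++++++++OOOO+++----------------
180 ###
[... 888 characters left out ...]
-OO+++-+-----+++
204 ++++++++++++OOOOOOOO+-----------+
205 ++++++++++++OOOOOOOO++++--------+
206 +++++++++++++++-OOO-------------+
207 ++++++++++++###++OOO------------+
208 +++++++++++#####+OO+------------+
209 ++++++++++######++++------------+
210 +++++++++#######+++-------------+
211 +++++++++#######+-+-------------+
212 +++++++++######++-++------------+
213 +++++++++#####+++-++++----------+
214 +++++++++++##++++-+++++++-------+
215 +++++++++++++++++-++++++++++----+
216 +++++++++++++++++++++++++++++---+
217 +++++++++++++++++-+++++++++++++++
218 +++++++++++++++++-+++++++++++++++
219 +++++++++++++++++-+++++++++++++++
220 +++++++++++++++++-+++++++++++++++
221 +++++++++++++++++-+++++++++++++++
```

```bash
python3 - <<'E'
from st import *
S=[manip.snapshot('scene') for _ in range(8)];T=[manip.snapshot('top') for _ in range(6)]
a=np.mean([s['img'] for s in S],0);b=np.mean([s['img'] for s in T],0);np.savez('before.npz',a=a,b=b)
def show(im,r0,r1,c0,c1):
    for r in range(r0,r1): print(r,' '.join('%3d%s'%(im[r,c].max(),'o' if im[r,c,0]-im[r,c,2]>60 else ' ') for c in range(c0,c1)))
print('scene cols 317..');show(a,194,218,317,342)
print('top cols 303..');show(b,202,228,303,328)
E
```

```text
scene cols 317..
194  81   82   82   84   84   82   80   80   82   82   92  112  121  112  116  119  117  110  125  127  122  130  133  133  134 
195  82   84   85   84   82   81   81   81   81   82   91  112  121  112  124  123  109  109  126  131  129  133  134  134  133 
196  83   84   83   81   80   81   81   81   81   82   91  111  121  113  130  127  106  110  119  116  119  131  135  134  133 
197  84   82   81   80   80   81   81   81   82   82   91  111  121  113  122  122  122  119  116  121  120  130  135  135  134 
198  82   81   80   80   80   80   81   81   82   82   91  111  121  113  117  113  117  118  109  116  127  133  135  134  135 
199  80   80   79   79   80   81   81   82   82   82   91  111  121  112  126  122  108  113  123  120  120  129  134  134  133 
200  79   79   79   80   81   81   81   82   83   82   92  111  122  105  113  119  113  107  102   99  109  128  134  134  134 
201  80   79   80   81   81   81   81   82   81  152o 155o 127  123  101  106  116  117  114  109  101   96  101  108  115  128 
202  80   80   81   81   81   81   81   81  103  21
[... 4680 characters left out ...]
   39   47   62   99  147  168  173  174  174  175  175 
223  64   66   65   64   62   75  111  114   92   72   70   63   48   43   47   54   72  115  155  169  175  173  175  174  176 
224  65   62   65   66   64   79  110  113   97   94   99   81   57   51   53   60   88  134  164  171  173  174  174  174  174 
225  64   63   65   67   65   69   83   88   81   89   98   78   58   55   56   63  100  147  167  171  172  173  174  173  174 
226  65   64   64   69   67   60   56   60   67   77   77   67   56   54   56   73  112  153  169  170  173  173  173  174  173 
227  64   62   64   68   66   57   43   50   70   81   70   58   55   55   62   90  133  162  171  172  172  173  172  173  173
```

```bash
python3 - <<'E'
from st import *
from scipy.optimize import minimize
d=np.load('before.npz');a,b=d['a'],d['b']
S=manip.snapshot('scene');T=manip.snapshot('top')
t=np.linspace(0,2*np.pi,24,endpoint=False)
def cyl(z,x0=-36,x1=-14,y=100): return W([[x,y+8*np.cos(k),z+8*np.sin(k)] for x in(x0,x1) for k in t])
def rend(C,z,sh,k=8):
    m=np.zeros((60*k,60*k),np.uint8);o=np.array([300,190])
    u=((proj(C,cyl(z))+sh-o+.5)*k-.5).astype(np.int32);cv2.fillConvexPoly(m,cv2.convexHull(u),255);return cv2.resize(m,(60,60),interpolation=cv2.INTER_AREA)/255.
for n,C,im,lo,hi,box in(('scene',S,a,43,80,(204,216,318,328)),('top',T,b,20,70,(210,224,310,318))):
    g=np.clip((hi-im.max(2))/(hi-lo),0,1);m=np.zeros((480,640));r0,r1,c0,c1=box;m[r0:r1,c0:c1]=g[r0:r1,c0:c1];m=m[190:250,300:360]
    for free in(0,1):
        f=lambda p:((rend(C,p[0],[p[1]*1.,0] if free else [0,0])-m)**2).sum()
        r=minimize(f,[195,0],method='Nelder-Mead',options=dict(initial_simplex=[[190,0],[200,0],[195,.6]]));print(n,free,r.x,r.fun,m.sum())
u=cv2.imread('pics/s8scene.png')[:,:,::-1].astype(float)
pr=lambda p:proj(S,W([p]))[0].round(1).tolist()
print('ptr z265',pr([-7,75,265]),pr([-7,28,265]),'z236.5',pr([-7,75,236.5]),pr([-7,28,236.5]),'tongue',pr([-7,80,193]),pr([-7,92,193]))
for r in range(186,216): print(r,' '.join('%4d'%v for v in (a-u)[r,324:350].mean(1)))
E
```

```text
scene 0 [1.93960266e+02 1.29382324e-01] 7.742679517226476 40.70608108108108
scene 1 [192.38538742  -0.85084763] 3.52813105873338 40.70608108108108
top 0 [ 1.91627808e+02 -4.46044922e-02] 16.36738269896194 40.56
top 1 [190.12718201   1.01228943] 9.816831372549018 40.56
ptr z265 [335.7, 192.7] [350.7, 198.6] z236.5 [335.5, 199.5] [350.3, 205.4] tongue [333.7, 208.8] [330.1, 207.4]
186    0    0    0    0    0    0    1    1    1    0    1    0    0    0    1    0    1    1    0    0    2    0    2    3    0    2
187    0    0    0    0    0    1    0    0    0    1    1    1    0    1    1    0    0    1    0    1    0    1    2    1    2    1
188    0    0    0    0    1    1    2    0    2    0    0    0    1    0    0    0    0    0    1    1    0    1    3    2    2    2
189    0    0    0    0    0    1    1    0    1    0    0    0    0    1    1    0    0    0    1    0    0    2    1    1    1    1
190    0    0    1    1    0    0    1    0    0    2    0    0    1    0    2    0    0    1    0    0    0    0    2    1    1    1
191    2    1    1    0    0    1    1    1    1
[... 2601 characters left out ...]
    0    0    2    2    2   31
211    1    1    2    2    0    0    1    1    0    0    0    0    1    0    1    0    0    0    0    0    0    1    2    2    1   54
212    2    1    0    1    0    1    0    1    0    0    0    0    0    1    0    0    0    1    1    0    1    1    2    3    0   58
213    2    2    2    0    1    0    1    0    0    0    0    1    0    0    1    1    1    0    0    0    1    3    1    4    0   57
214    2    1    3    1    0    0    0    1    1    1    0    0    0    0    0    1    0    0    2    0    1    3    1    1    8   59
215    1    1    0    0    0    1    0    1    3    0    0    0    1    1    0    1    0    0    0    0    1    2    2    3    9   56
```

```bash
python3 - <<'E'
from st import *
R4=rot(psi,np.radians(40));status()
s=manip.sense();print('tcp sc',E('z',-psi).apply(s['tcp_pos']-O)*1000)
c,q=plan(W([[-160,100,205]])[0],R4)
c2,q2=plan(W([[-60,100,191]])[0],R4,c,q)
c3,q3=plan(W([[-26,100,191]])[0],R4,c2,q2)
c4,q4=plan(W([[-26,100,232]])[0],R4,c3,q3)
E
```

```text
27.83 tcp [ 0.4676 -0.0718  0.183 ] bore_sc [-187.6    0.4  216.3] psi 0.282 tilt 50.2 f [ 0.77 -0.21 -0.69] 0.6967305512206842
tcp sc [-176.94251941   -0.7864993   183.0445259 ]
n 5 row [ 0.011  -0.0403 -0.0015] [ 0.0001 -0.0057  0.    ] maxspeed 0.57 ikcost 2e-16 q [-0.5   0.31  2.37  1.72  0.48 -0.82]
n 3 row [0.0451 0.     0.0503] [-0.  0.  0.] maxspeed 0.37 ikcost 1e-23 q [-0.29  0.42  2.16  1.71  0.36 -0.61]
n 1 row [ 0.0521 -0.      0.0437] [0. 0. 0.] maxspeed 0.56 ikcost 2e-24 q [-0.25  0.45  2.08  1.61  0.33 -0.47]
n 3 row [ 0.0176  0.     -0.0209] [0. 0. 0.] maxspeed 0.51 ikcost 6e-18 q [-0.25  0.36  2.04  1.25  0.35 -0.08]
```

Call:
servo_tool(commands=[0.0079,-0.0288,-0.0011,0,-0.0041,0,-0.1,0.0079,-0.0288,-0.0011,0,-0.0041,0,-0.1,0.0079,-0.0288,-0.0011,0,-0.0041,0,-0.1,0.0079,-0.0288,-0.0011,0,-0.0041,0,-0.1,0.0079,-0.0288,-0.0011,0,-0.0041,0,-0.1,0.0079,-0.0288,-0.0011,0,-0.0041,0,-0.1,0.0079,-0.0288,-0.0011,0,-0.0041,0,-0.1,0,0,0,0,0,0,-0.1,0,0,0,0,0,0,-0.1])

```text
t: 28.58
tcp_pos: [0.4554, 0.0306, 0.2057]
tool_rot: [0.93, 0.134, 0.338, -0.047]
force: [0.2, -0.6, -0.6]
finger_gap: 0.449
gripper_force: 0.0
```

```bash
python3 - <<'E'
from st import *
R4=rot(psi,np.radians(40));s=status()
print('tcp sc',E('z',-psi).apply(s['tcp_pos']-O)*1000)
c,q=plan(W([[-60,100,191]])[0],R4,nmin=6)
c3,q3=plan(W([[-26,100,191]])[0],R4,c,q,nmin=4)
E
```

```text
28.58 tcp [0.4554 0.0306 0.2057] bore_sc [-170.8  102.1  239. ] psi 0.285 tilt 39.9 f [ 0.19 -0.56 -0.62] 0.44886729349710147
tcp sc [-160.12254542  100.91218716  205.723245  ]
n 6 row [0.0224 0.0003 0.0252] [0.     0.     0.0001] maxspeed 0.19 ikcost 4e-18 q [-0.29  0.42  2.16  1.71  0.36 -0.61]
n 4 row [0.013  0.     0.0109] [ 0. -0. -0.] maxspeed 0.15 ikcost 4e-22 q [-0.25  0.45  2.08  1.61  0.33 -0.47]
```

Call:
servo_tool(commands=[0.0224,0.0003,0.0252,0,0,0,-0.1,0.0224,0.0003,0.0252,0,0,0,-0.1,0.0224,0.0003,0.0252,0,0,0,-0.1,0.0224,0.0003,0.0252,0,0,0,-0.1,0.0224,0.0003,0.0252,0,0,0,-0.1,0.0224,0.0003,0.0252,0,0,0,-0.1,0,0,0,0,0,0,-0.1,0,0,0,0,0,0,-0.1])

```text
t: 29.25
tcp_pos: [0.552, 0.0556, 0.1893]
tool_rot: [0.931, 0.132, 0.337, -0.047]
force: [-0.3, -0.8, -0.1]
finger_gap: 0.447
gripper_force: 0.0
```

```bash
python3 - <<'E'
from st import *
R4=rot(psi,np.radians(40));s=status()
print('tcp sc',E('z',-psi).apply(s['tcp_pos']-O)*1000)
plan(W([[-26,100,191]])[0],R4,nmin=5)
for n in('scene','top'):
    S=snap(n,'k1'+n+'.png'); print(n,[proj(S,W([p]))[0].round(1).tolist() for p in([-25,100,195],[-60,100,191],[-60,80,191],[-60,120,191])])
im=cv2.imread('pics/k1top.png')[:,:,::-1]
for r in range(208,248,1): print(r,' '.join('%3d'%im[r,c].max() for c in range(298,338)))
E
```

```text
29.25 tcp [0.552  0.0556 0.1893] bore_sc [-71.   99.1 222.6] psi 0.281 tilt 39.8 f [-0.31 -0.77 -0.15] 0.4472482662095843
tcp sc [-60.348683    97.92540912 189.2646093 ]
n 5 row [ 0.011  -0.0008  0.0083] [ 0.0001  0.0001 -0.    ] maxspeed 0.12 ikcost 1e-23 q [-0.25  0.45  2.08  1.61  0.33 -0.47]
scene [[324.8, 210.0], [319.1, 219.0], [325.2, 221.6], [313.0, 216.5]]
top [[313.2, 218.8], [316.7, 231.9], [324.1, 230.0], [309.2, 233.8]]
208  71  68  68  69  65  62  71  72 105 180 230 217 156 131 186 222 186 121  97  99 106 111 111 109 114 120 130 133 141 149 157 171 181 182 183 181 185 183 185 181
209  76  65  75  69  71  67  70  69 103 193 238 217 156 148 195 206 166 124 113 115 112 110 105 104 117 136 153 162 167 169 175 179 181 179 183 183 182 185 182 179
210  71  71  69  72  73  66  65  69  98 179 227 201 147 168 202 184 148 125 120 117 108  91  87  93 120 154 170 175 179 180 178 180 182 179 182 181 180 180 182 177
211  65  72  71  71  67  71  69  68  87 146 186 172 147 163 179 158 128 125 114 101  83  64  62  80 122 160 174 178 183 177 179 182 182 181 180 182 183 183 184 172
212  70
[... 5196 characters left out ...]
  59  57  61  58  55  61  57  57  58  52  49
244  66  64  60  61  59  57  49  50  51  55  48  37  29  37  41  52  55  60  64  69  71  71  68  66  63  64  62  62  62  61  62  61  63  63  60  62  61  61  60  61
245  69  62  57  61  61  57  50  50  50  50  43  32  30  31  38  43  50  56  62  59  59  58  59  56  60  62  63  61  60  63  62  64  61  62  64  57  60  60  60  59
246  66  63  58  58  59  55  50  47  51  47  46  39  28  32  33  39  43  46  54  58  56  61  61  56  60  62  63  60  63  62  64  63  61  61  60  62  57  61  59  59
247  61  59  60  61  60  51  47  49  50  48  39  37  27  36  40  49  43  41  52  58  57  56  58  58  60  57  62  56  61  62  59  64  65  65  64  61  62  60  57  56
```

Call:
servo_tool(commands=[0.011,-0.0004,0.0083,0,0,0,-0.1,0.011,-0.0004,0.0083,0,0,0,-0.1,0.011,-0.0004,0.0083,0,0,0,-0.1,0.011,-0.0004,0.0083,0,0,0,-0.1,0.011,-0.0004,0.0083,0,0,0,-0.1,0,0,0,0,0,0,-0.1,0,0,0,0,0,0,-0.1])

```text
t: 29.93
tcp_pos: [0.5838, 0.0667, 0.1917]
tool_rot: [0.931, 0.132, 0.337, -0.047]
force: [0.4, -0.4, 1.4]
finger_gap: 0.454
gripper_force: 0.0
```

```bash
python3 - <<'E'
from st import *
s=status(); print('tcp sc',E('z',-psi).apply(s['tcp_pos']-O)*1000)
E
```

```text
29.93 tcp [0.5838 0.0667 0.1917] bore_sc [-37.5 100.9 225. ] psi 0.281 tilt 39.8 f [ 0.41 -0.41  1.38] 0.453507606086385
tcp sc [-26.75545336  99.72388268 191.73762248]
```

Call:
servo_tool(commands=[0,0.001,0,0,0,0,-0.3,0,0,0,0,0,0,-0.5,0,0,0,0,0,0,-0.7,0,0,0,0,0,0,-1,0,0,0,0,0,0,-1,0,0,0,0,0,0,-1,0,0,0,0,0,0,-1], force=20)

```text
t: 30.52
tcp_pos: [0.584, 0.0666, 0.1916]
tool_rot: [0.931, 0.132, 0.337, -0.047]
force: [-3.8, -1.1, 0.2]
finger_gap: 0.171
gripper_force: 20.8
```

```bash
python3 - <<'E'
from st import *
f=[]
for i in range(6): f.append(manip.sense()['force']); manip.snapshot('scene')
print(np.mean(f,0));s=status(); print('tcp sc',E('z',-psi).apply(s['tcp_pos']-O)*1000,s['gripper_force'])
a=np.load('before.npz')['a'];u=np.mean([manip.snapshot('scene')['img'] for _ in range(3)],0)
for r in range(198,216): print(r,' '.join('%4d'%v for v in (u-a)[r,318:345].mean(1)))
E
```

```text
[-4.28444923 -1.45498621  1.20115079]
30.82 tcp [0.584  0.0666 0.1915] bore_sc [-37.2 100.8 224.8] psi 0.282 tilt 39.8 f [-5.7  -0.47  1.35] 0.1693244135378274
tcp sc [-26.51853494  99.60602784 191.54320789] 20.86696296930313
198    9    5    1    0    1    0    0    0    1    0    0    0   -1    0    0    0    0    0    0    0    0    0    0    0    0    0    0
199    9   10    4    1    0    1    0    1    0    0    0    0    0    0    0    0    0    0    0    0    0    0    0    0    0    0    0
200   10   10    7    1    0    0    1    0    0    0    0    0    0    0    0    0    0    0    0    0    0    0    0    0    0    0    0
201    8    8    7    1   -1    1    1    0  -16   -9    0    0    0    0    0    0    0    0    0    0    0    0    0    0    0    0    0
202    8    6    7    3    1    0    0   -1    2    3    0    0    0    0    0    0    0    0    0    0    0    0    0    0    0    0    0
203    6    5    6    5    3    0    0    0    4    3    0   -8   -2    0    0    0    0    0    0    1    0    0    0    0    0    0    0
204    4    4    5    6    3    0    0  
[... 927 characters left out ...]
    0
211   -2   -3    1   12   16   20   28   32   28    6  -35  -65  -20  -30  -44  -20   -2    0    0    0    0    0    0    0    0    0    0
212   -1   -4    0   11   15   17   24   28   28  -18  -61  -75    1  -15  -77  -61  -35  -17   -3    0    0    0    0    0    0    0    0
213   -5   -7   -6    3   12   20   25   28   43   17  -17  -38   13    8  -40  -37  -39  -35  -18   -4    0    0    0    0    0    0    0
214  -11  -10  -10   -7    3   20   25   21   44   29    2   -6   25   25    0    1   -7  -19  -22   -8    0    0    0    0    0    0    0
215  -12  -12  -13  -14   -9    8   14   34   50   28    4    1   30   47   41   39   23    1   -8   -2    0    0    0    0    0    0    0
```

Call:
servo_tool(commands=[0.0061,0,-0.0073,0,0,0,-1,0.0061,0,-0.0073,0,0,0,-1,0.0061,0,-0.0073,0,0,0,-1,0.0061,0,-0.0073,0,0,0,-1,0.0061,0,-0.0073,0,0,0,-1,0.0061,0,-0.0073,0,0,0,-1,0.0061,0,-0.0073,0,0,0,-1,0.0061,0,-0.0073,0,0,0,-1,0,0,0,0,0,0,-1,0,0,0,0,0,0,-1])

```text
t: 31.8
tcp_pos: [0.5841, 0.0667, 0.2298]
tool_rot: [0.931, 0.133, 0.337, -0.047]
force: [-6.3, -1.9, 0.7]
finger_gap: 0.173
gripper_force: 20.9
```

```bash
python3 - <<'E'
from st import *
s=status(); print('tcp sc',E('z',-psi).apply(s['tcp_pos']-O)*1000,s['gripper_force'])
a=np.load('before.npz')['a'];SS=[manip.snapshot('scene') for _ in range(6)];u=np.mean([x['img'] for x in SS],0);np.savez('mid.npz',u=u)
S=SS[-1]
pr=lambda p:proj(S,W([p]))[0].round(2).tolist()
for z in(191,193,195,197,229,231,233,235,237): print(z,'tongue tip',pr([-7,80,z]),'y92',pr([-7,92,z]))
print('diff cols 324-344')
for r in range(188,216): print(r,' '.join('%4d'%v for v in (u-a)[r,324:345].mean(1)))
print('orange R-B now')
for r in range(188,212): print(r,' '.join('%4d'%(u[r,c,0]-u[r,c,2]) for c in range(320,342)))
print('before')
for r in range(198,212): print(r,' '.join('%4d'%(a[r,c,0]-a[r,c,2]) for c in range(320,342)))
E
```

```text
31.8 tcp [0.5841 0.0667 0.2298] bore_sc [-37.2 100.8 263.1] psi 0.282 tilt 39.8 f [-6.27 -1.89  0.7 ] 0.17319868788326992
tcp sc [-26.47187537  99.62244703 229.82659052] 20.90579330921173
191 tongue tip [333.68, 209.29] y92 [330.07, 207.83]
193 tongue tip [333.69, 208.85] y92 [330.08, 207.38]
195 tongue tip [333.7, 208.4] y92 [330.09, 206.93]
197 tongue tip [333.72, 207.95] y92 [330.09, 206.49]
229 tongue tip [333.91, 200.64] y92 [330.22, 199.16]
231 tongue tip [333.93, 200.17] y92 [330.23, 198.7]
233 tongue tip [333.94, 199.7] y92 [330.24, 198.23]
235 tongue tip [333.95, 199.23] y92 [330.25, 197.76]
237 tongue tip [333.96, 198.77] y92 [330.26, 197.29]
diff cols 324-344
188    0    0    0    0    0    0    0    0    0    0    0    0    0    0    0    0    0    0    0    0    0
189    0    0    0    0    0    0    0    0    0    0    0    0    0    0    0    0    0    0    0    0    0
190    0    0    0    0    0    0    0    0    0    0    0    0    0    0    0    0    0    0    0    0    0
191    0    0    0    0    0    0    0    0    0    0    0    0    0    1    0    0    0    0 
[... 6284 characters left out ...]
2   12   12   12
206   30   29   30   31   35   39   27   31   58   81   78   51   20   10   11   10    9   10   11   12   12   13
207   29   31   31   21   12    8    3    6   40   71   76   63   34   16   12   12   10   11   11   12   12   12
208   30   30   22    8    2    2    3    1   29   64   56   45   49   51   26   13   12   12   12   12   12   12
209   30   22   10    2    1    1    3    2    5   20   25   18   22   26   18   12   12   12   12   12   12   12
210   25   13    2    1    1    2    2    1    0    1   12   15   12   12   12   12   12   12   12   12   12   12
211   20    7    1    1    2    1    1    1    0   -1   10   15   12   12   11   12   11   12   11   12   12   12
```

Call:
servo_tool(commands=[0.001,0,-0.0012,0,0,0,-1,0.001,0,-0.0012,0,0,0,-1,0,0,0,0,0,0,-1,0,0,0,0,0,0,-1,0,0,0,0,0,0,-0.6,0,0,0,0,0,0,-0.4,0,0,0,0,0,0,-0.1,0,0,0,0,0,0,-0.1,0,0,0,0,0,0,-0.1])

```text
t: 32.85
tcp_pos: [0.5853, 0.0668, 0.232]
tool_rot: [0.931, 0.132, 0.338, -0.047]
force: [-0.1, 0.1, -0.0]
finger_gap: 0.443
gripper_force: 0.0
```

```bash
python3 - <<'E'
from st import *
s=status(); print('tcp sc',E('z',-psi).apply(s['tcp_pos']-O)*1000,s['gripper_force'])
a=np.load('before.npz')['a'];SS=[manip.snapshot('scene') for _ in range(6)];u=np.mean([x['img'] for x in SS],0);np.savez('end.npz',u=u)
for r in range(191,204): print(r,' '.join('%4d'%(u[r,c,0]-u[r,c,2]) for c in range(324,338)),'|',' '.join('%4d'%(u[r,c].mean()) for c in range(330,345)))
g=u[...,0]-u[...,2];
for c in(332,333,334):
    w=np.clip(g[197:203,c]-10,0,None); print(c,(w*np.arange(197,203)).sum()/w.sum(),w.round())
E
```

```text
32.85 tcp [0.5853 0.0668 0.232 ] bore_sc [-35.9 100.6 265.3] psi 0.282 tilt 39.9 f [-0.08  0.14 -0.05] 0.44279480495795537
tcp sc [-25.24979566  99.40289506 232.0316292 ] 0.0
191   56   77   58   21    4    0   12   15   10    8    7    9   10   11 |  104  107  113  110  105  113  119  119  125  129  130  130  130  129  127
192   33   32   88   88   31    0   14   15    8    8    8    9   11   10 |  104  108  108  109  110  112  121  118  124  130  128  129  129  130  128
193   31   52  153  122   22    1   58   42    8    9   10   11   12   12 |  136  128  113  112  112  120  127  126  127  128  128  128  129  130  120
194   35   66  120   84   14    1   92   65    8    9    7   10   12   11 |  153  141  115  114  106  120  122  118  124  128  128  128  129  129  116
195   40   74   83  146  109   49   87   63   19    8    8   11   12   11 |  119  119  113  107  106  121  125  124  128  128  128  128  129  129  121
196   24   54   75  120  108   83   83   64   24    7    6   10    9    9 |   97  101  109  104  107  115  112  115  125  129  128  128  128  129  125
197    5   15   25 
[... 484 characters left out ...]
 30   16    5    5    6 |   70   99  112  108  104  100   97  107  122  128  128  128  127  128  108
201   -3   -3   -3   -1    0    0    2    3    4    8    7    5    5    4 |   61   90  110  105   97   99   97   94   98  105  111  122  127  129  111
202   -1   -1   -2   -1    0    0    0    0    0    1    1    1    7   11 |   60   96  105   85   75   85  109  118  110   93   87  124  134  130  102
203    0   -1   -3   -3   -3   -2   -2   -2   -1   -1   -2   -2    2    8 |   67  104   93   65   65   72   87  110  122  120  116  121  115  117  106
332 198.44750430292598 [15. 34. 38. 10.  0.  0.]
333 199.19718309859152 [ 0.  6. 45. 20.  0.  0.]
334 199.31404958677686 [ 0.  0. 14.  6.  0.  0.]
```

Call:
servo_tool(commands=[-0.008,0,-0.006,0,0,0,-0.1,-0.011,0,-0.0083,0,0,0,-0.1,-0.011,0,-0.0083,0,0,0,-0.1,-0.011,0,-0.0083,0,0,0,-0.1,-0.022,0,-0.0166,0,0,0,-0.1,-0.022,0,-0.0166,0,0,0,-0.1,-0.022,0,-0.0166,0,0,0,-0.1,-0.022,0,-0.0166,0,0,0,-0.1,-0.011,0,-0.0083,0,0,0,-0.1,0,0,0,0,0,0,-0.1,0,0,0,0,0,0,-0.1,0,0,0,0,0,0,-0.1])

```text
t: 34.15
tcp_pos: [0.5012, 0.0422, 0.2276]
tool_rot: [0.931, 0.132, 0.338, -0.047]
force: [0.6, 0.1, -0.9]
finger_gap: 0.449
gripper_force: 0.0
```

Call:
servo_tool(commands=[0,0,0,0,0,0,-0.1,0,0,0,0,0,0,-0.1,0,0,0,0,0,0,-0.1,0,0,0,0,0,0,-0.1,0,0,0,0,0,0,-0.1,0,0,0,0,0,0,-0.1])

```text
t: 34.65
tcp_pos: [0.5007, 0.0425, 0.2273]
tool_rot: [0.931, 0.132, 0.337, -0.047]
force: [0.1, 0.6, -0.8]
finger_gap: 0.449
gripper_force: 0.0
```

```bash
python3 - <<'E'
from st import *
s=status()
a=np.load('before.npz')['a'];e=np.load('end.npz')['u'];SS=[manip.snapshot('scene') for _ in range(6)];u=np.mean([x['img'] for x in SS],0)
g=u[...,0]-u[...,2]
for c in(332,333,334):
    w=np.clip(g[197:203,c]-10,0,None); print(c,(w*np.arange(197,203)).sum()/w.sum(),w.round())
print('u-end change near marker/pointer',np.abs(u-e)[188:206,324:345].mean(2).max(), 'pointer vs before',np.abs(u-a)[199:205,336:342].mean(2).max())
T=[manip.snapshot('scene')['img'].astype(float) for _ in range(2)]
print('casting region motion',np.abs(T[0]-T[1])[240:280,325:360].mean(),[(np.round(d['box']),d['conf']) for d in manip.look_for(SS[-1],'casting')][:5] if 0 else '')
E
```

```text
34.65 tcp [0.5007 0.0425 0.2273] bore_sc [-124.   100.9  260.6] psi 0.282 tilt 39.8 f [ 0.1   0.62 -0.75] 0.4493044700703894
332 198.4468802698145 [15. 34. 39. 10.  0.  0.]
333 199.22093023255815 [ 0.  6. 45. 20.  1.  0.]
334 199.33587786259542 [ 0.  0. 14.  7.  0.  0.]
u-end change near marker/pointer 80.77777777777776 pointer vs before 0.625
casting region motion 0.6933333333333334
```

```bash
python3 -c "
from station import manip
print(manip.sign_off())"
```

```text
the job is handed in; nothing more can be done
None
```

The pedestal hangs at rest by its bore on the hook, with about 29 mm of carriage travel (roughly 0.29 kg). The marker is level with the pointer to about 1 mm by my camera measurement, and the job is handed in at about 35 s; the hand-in gave no verdict.

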